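Batch vial cartons through a drop-bottom bin into its tray

TASK

Swing the bin stand's orange-tipped brace out and down until it clicks into its end position, then load every vial carton lying on the worktop into the blue drop-bottom bin. With all of them in, slide the red latch to release the floor so that the cartons fall into the tray below, then draw the tray by its yellow handle all the way out to its stop. Leave the brace out and do not disturb the wash bottle, tin and dropper bottle standing around.

Things in the scene. Friction and masses are not known exactly. Their poses are not given: they have to be found in the camera images.
- stand: the fixed stand, 152 x 142 mm, 235 mm high; origin on the worktop (z = 0) under the bin's centre; x points away from the robot at yaw 0, y to the left, z up. Stand-frame figures here are (x, y, z) in mm in this frame. Latch on the front (-x) side, brace on the -y side, tray draws out at +y; under the bin a clear chute reaches down to z = 68 (front, back), 99 (-y side) and 130 (+y side)
- bin_in (a point): centre of the closed floor inside the blue open-topped bin, at stand (0, 0, 180); axes as the stand's. The bin is 100 x 100 mm inside, walls 6 mm thick, rim 55 mm above this floor. Behind the stand a yellow gas pipe runs at world x = 0.635, z = 0.44, and its two valves hang down to z = 0.27 from it at y = 0.05 and 0.47: keep the hand clear of them
- brace (a joint): swing of the brace leg, rad: 0 upright, 2.2 (end stop) sloping down and outward to the -y side. Friction about 0.12 Nm, so it stays where it is left; in the last 0.65 rad it rides over a spring plunger (some 0.1 to 0.3 Nm more), which snaps out behind it just before the end stop. Seated at more than 2.12. It starts between 0 and 0.3
- brace_hinge (a point): axis of the brace hinge, at stand (0, -85, 110); the axis runs along the stand's x. At swing angle a, a point of the leg at radius r is at stand y = -85 - r sin a, z = 110 + r cos a. A bracket plate 8 mm thick lies beside the hinge, up to 55 mm from it
- brace_grip (a point): middle of the orange tip of the brace, at radius 125 mm from the hinge; the tip is 16 mm wide along the stand's x axis, 20 mm thick, and reaches from radius 99 to 145 mm. It can be pinched across its 16 mm width from above and turns between the fingers. At the end stop it is about 36 mm above the worktop
- latch (a joint): travel of the latch bolt, m: 0 = locked, 0.035 = fully released at its stop; slides to the stand's +y, friction about 2.5 N, stays where it is left. The floor drops once it has passed about 0.023
- latch_grip (a point): centre of the red grip plate of the latch, which stands up in front (-x side) of the bin at stand (-84, -33.5, 250) when locked; the plate is 12 mm along x, 24 mm along y and reaches from z = 228 to 264; it can be pinched across its 24 mm width, or pushed
- floor (a joint): angle of the drop floor, rad: 0 = shut (rests on the latch bolt), about 1.45 = hanging open. Hinged at the far (+x) side of the bin, it falls open by its own weight
- tray (a joint): travel of the catch tray, m: 0 = under the bin, 0.145 = fully out at its stop; slides to the stand's +y, friction about 1.5 N, stays where it is left
- tray_grip (a point): point on the yellow upright handle plate of the tray, 14 mm below its top edge, at stand (0, 185, 50) with the tray in; the plate is 30 mm along x, 10 mm along y and reaches from z = 14 to 64, at the end of a flat arm 20 mm wide. 109 mm of room between it and the nearest posts of the stand (188 mm high)
- tray_in (a point): centre of the tray's inner floor, 8 mm above the worktop; axes as the stand's; the grey tray is 116 x 116 mm inside, walls 3 mm thick and up to 57 mm above this point
- carton0: small white vial carton, a closed box 30 x 75 x 24 mm (its own x, y, z; 30 g), lying on the worktop on its 30 x 75 face; origin at the centre of that underside. May be absent (None)
- carton1: small white vial carton, a closed box 30 x 75 x 24 mm (its own x, y, z; 30 g), lying on the worktop on its 30 x 75 face; origin at the centre of that underside. May be absent (None)
- carton2: small white vial carton, a closed box 30 x 75 x 24 mm (its own x, y, z; 30 g), lying on the worktop on its 30 x 75 face; origin at the centre of that underside. May be absent (None)
- carton3: small white vial carton, a closed box 30 x 75 x 24 mm (its own x, y, z; 30 g), lying on the worktop on its 30 x 75 face; origin at the centre of that underside. May be absent (None)
- carton4: small white vial carton, a closed box 30 x 75 x 24 mm (its own x, y, z; 30 g), lying on the worktop on its 30 x 75 face; origin at the centre of that underside. May be absent (None)
- wash_bottle: white wash bottle with a blue bent spout, 68 x 98 x 203 mm, a bystander behind the work; origin at its underside
- salve_tin: round green tin, 67 mm across, 39 mm high, a bystander behind the work; origin at its underside
- dropper: brown dropper bottle with a black cap and grey teat, 39 mm across, 110 mm high, a bystander to the right; origin at its underside
Not all that is in view belongs to the job. Leave any green look-alike of the carton4 alone.

How it is judged (in metres and radians):
On the way, in this order (a step that is already met when the one before it is completed fails the run):
1. the brace is swung out and seated in its end detent (more than 2.12 rad) (value of joint brace above 2.12 rad), for 0.2 s.
2. every carton present lies in the bin, with the latch still locked (x of carton0 in the frame of stand between -0.05 and 0.05 m and y of carton0 in the frame of stand between -0.05 and 0.05 m and z of carton0 in the frame of stand between 0.17 and 0.25 m and x of carton1 in the frame of stand between -0.05 and 0.05 m and y of carton1 in the frame of stand between -0.05 and 0.05 m and z of carton1 in the frame of stand between 0.17 and 0.25 m and x of carton2 in the frame of stand between -0.05 and 0.05 m and y of carton2 in the frame of stand between -0.05 and 0.05 m and z of carton2 in the frame of stand between 0.17 and 0.25 m and x of carton3 in the frame of stand between -0.05 and 0.05 m and y of carton3 in the frame of stand between -0.05 and 0.05 m and z of carton3 in the frame of stand between 0.17 and 0.25 m and x of carton4 in the frame of stand between -0.05 and 0.05 m and y of carton4 in the frame of stand between -0.05 and 0.05 m and z of carton4 in the frame of stand between 0.17 and 0.25 m and value of joint latch below 0.015 m and value of joint brace above 2.12 rad), for 0.2 s.
3. the latch is slid and the floor hangs open, all cartons have fallen into the tray (x of carton0 in the frame of tray_in between -0.068 and 0.068 m and y of carton0 in the frame of tray_in between -0.068 and 0.068 m and z of carton0 in the frame of tray_in between -0.005 and 0.095 m and x of carton1 in the frame of tray_in between -0.068 and 0.068 m and y of carton1 in the frame of tray_in between -0.068 and 0.068 m and z of carton1 in the frame of tray_in between -0.005 and 0.095 m and x of carton2 in the frame of tray_in between -0.068 and 0.068 m and y of carton2 in the frame of tray_in between -0.068 and 0.068 m and z of carton2 in the frame of tray_in between -0.005 and 0.095 m and x of carton3 in the frame of tray_in between -0.068 and 0.068 m and y of carton3 in the frame of tray_in between -0.068 and 0.068 m and z of carton3 in the frame of tray_in between -0.005 and 0.095 m and x of carton4 in the frame of tray_in between -0.068 and 0.068 m and y of carton4 in the frame of tray_in between -0.068 and 0.068 m and z of carton4 in the frame of tray_in between -0.005 and 0.095 m and value of joint latch above 0.02 m and value of joint floor above 1.2 rad and value of joint tray below 0.03 m), for 0.2 s.
4. the tray is drawn out to its stop (value of joint tray above 0.135 m), for 0.2 s.
At the end, for the whole second after the job is handed in: the brace is seated in its end detent (over 2.12 rad), the floor hangs open (over 1.2 rad), the tray is out to within 10 mm of its stop, and every carton present lies at rest in the tray (origin within 68 mm of its middle each way and less than 95 mm above its floor) (x of carton0 in the frame of tray_in between -0.068 and 0.068 m and y of carton0 in the frame of tray_in between -0.068 and 0.068 m and z of carton0 in the frame of tray_in between -0.005 and 0.095 m and x of carton1 in the frame of tray_in between -0.068 and 0.068 m and y of carton1 in the frame of tray_in between -0.068 and 0.068 m and z of carton1 in the frame of tray_in between -0.005 and 0.095 m and x of carton2 in the frame of tray_in between -0.068 and 0.068 m and y of carton2 in the frame of tray_in between -0.068 and 0.068 m and z of carton2 in the frame of tray_in between -0.005 and 0.095 m and x of carton3 in the frame of tray_in between -0.068 and 0.068 m and y of carton3 in the frame of tray_in between -0.068 and 0.068 m and z of carton3 in the frame of tray_in between -0.005 and 0.095 m and x of carton4 in the frame of tray_in between -0.068 and 0.068 m and y of carton4 in the frame of tray_in between -0.068 and 0.068 m and z of carton4 in the frame of tray_in between -0.005 and 0.095 m and linear speed of each of carton0, carton1, carton2, carton3, carton4 below 0.03 m/s and value of joint brace above 2.12 rad and value of joint tray above 0.135 m and value of joint floor above 1.2 rad); the robot touches nothing.
It fails at once if the wash_bottle is pushed more than 40 mm or tipped over (distance of wash_bottle from where it was at the start of the episode above 0.04 m or angle between wash_bottle's own z axis and vertical above 0.5 rad).
It fails at once if the salve_tin is pushed more than 40 mm or tipped over (distance of salve_tin from where it was at the start of the episode above 0.04 m or angle between salve_tin's own z axis and vertical above 0.5 rad).
It fails at once if the dropper is pushed more than 40 mm or tipped over (distance of dropper from where it was at the start of the episode above 0.04 m or angle between dropper's own z axis and vertical above 0.5 rad).
Of carton0, carton1, carton2, carton3, carton4 only 3 to 5 are there at a start; the rules pass over those that are not, and their reading is None.
At some moment in a run one of carton0, carton1, carton2, carton3, carton4 may be knocked a few centimetres aside while the robot is not near it.
Once in a run the grip may slacken for a moment while it holds something.
It also fails if it takes over 210 s, if anything falls off the work surface, if the arm or the gripper's body presses on something with over 40 N, if the wrist force passes 120 N, or if a joint passes its speed limit or range.

ROBOT

A 6-joint arm with a two-finger parallel gripper is mounted at the origin on a cart in front of the work surface, level with it; the furniture and walls round the work are solid. World frame = base frame: x ahead of the robot, y to its left, z up, the work surface at z = 0. Lengths are in m, angles in degrees, forces in N, time in s.
With the tool pointing down it reaches from about 0.3 to 0.75 m from the base axis. Payload 8.5 kg.
Tool frame: the origin (TCP) lies between the finger pads; the fingertips stand 22 mm ahead of it and the grasp point (between the pads) lies 3 mm ahead of it (env.nose_length is the distance from the TCP to the fingertips, in m); z points along the fingers, x is the direction in which the jaws open and shut, and the axes are right-handed (so a half turn about z gives the same grasp; the last joint's range is limited). The gripper opens to 85 mm and grips with 20 to 120 N. Pads are 22 mm wide; open, the fingers measure 114 mm over their backs; the gripper's body (76 mm by 85 mm) begins 54 mm behind the grasp point. The pads swing forward as they close: fully open they stand 13 mm farther back than shut.
Start: joints at [62.664, 21.807, 74.336, -0, 83.858, -12.336], TCP at [0.142, 0.531, 0.253] pointing down, gripper open.
Joint ranges: [-178.18, 178.18], [-50.72, 133.34], [12.68, 142.11], [-81.47, 261.47], [9.98, 163.14], [-165.26, 165.26]. Speed limits (degrees/s): [136.94, 136.94, 180, 180, 180, 180].

INTERFACE

Orientations are given as a 3x3 rotation matrix whose columns are the frame's x, y, z axes.
In Python, from rig import env gives the robot as it stands.
- The arm moves only by the tool arm_command, never from a script. Its argument "steps" is a list of rows, each an object with "delta_pos": the shift along the world's x, y, z in mm, a list of three; "dr": the turn, a rotation vector about the world's x, y, z in degrees, a list of three. In form: [{"delta_pos": [dx, dy, dz], "dr": [wx, wy, wz]}, ...]. A call has 1 to 20 rows; each row shifts and turns the commanded pose from where the row before left it; what a row does not reach is not made up. A row lasts 1/10 s, in which the tool goes at most 50 mm and 8.59 degrees, less where a joint would pass 70% of its speed; a pose out of reach is approached as far as the arm can. A call with a gripper value outside its range is refused whole. "grip" is the opening, from 0 (shut) to 1 (fully open), set as the call begins (left out, the last holds). The fingers move at their own pace and stop on an object; "squeeze" is the grip in N (left out, the last holds). Time passes only in rows, so rows that do not move let the fingers close. It gives the time, the measured TCP pose, the force and the opening at its end, in the units of the state.
- env.observe(): the state, without advancing time (a new reading comes with each control period).
- env.get_image(name): name is "side" or "top"; returns the picture (384x512x3 uint8, blue, green, red); there is no depth.
- env.get_calibration(name): a dict with "fx", "fy", "cx", "cy" (pixels), "k1" (the pictures are not rectified: a ray, as slopes to the right and down, at radius r is drawn at 1 + k1 r^2 times it, then the intrinsics apply), "view" (4x4, takes a point from world to camera coordinates). Camera axes: x right, y up, looking along -z (the intrinsics and any distortion apply to the point x, -y, -z); pixel columns grow to the right and rows downward; lengths in m; the calibration is good to about 2 mm. A picture is of the moment at which its call begins. get_calibration takes no time and is no camera call.
- env.close_job(): hands the job in, once; it reports no verdict.
The state is a dict: "time_s": time; "q": joint angles; "qvel": joint speeds; "joint_efforts": joint torques, N m; "position": TCP position; "tool_rot": TCP orientation; "ft_force": force on the tool from outside, world axes, zero at the start; "wrist_torque": the same for the moment, N m; "grip_width": finger opening in m.
Only numpy, scipy, OpenCV 4.12 (cv2) and the standard library are available. Lean on these libraries where they do the work, as an engineer would, in place of code of your own. Each camera call takes 0.05 s, during which the arm holds its last target. There are 200 camera calls.

## Working session

There is one attempt and no reset: what is moved stays moved. The work goes in short steps, Python scripts to look and compute and a tool call to move; the robot and the scene stay as the last step left them, time stands still between calls to the robot, and variables do not carry over. Pictures are saved under pics/ and viewed, about 12 in all and at most 16, crops included, and the job is handed in when it is done.

Besides the shell and the picture viewer there is one more tool, called after "Call:" as a command line: name --argument value ..., lists and objects as JSON in quotes. arm_command: Moves the arm, as the interface text tells. Its arguments: {"type":"object","properties":{"steps":{"type":"array"},"grip":{"type":"number"},"squeeze":{"type":"number"}},"required":["steps"]}

```bash
mkdir -p pics; ls; cat > h.py <<'E'
import numpy as np, cv2
from rig import env
def cap(n,f=None):
    im=env.get_image(n)
    if f: cv2.imwrite('pics/'+f,im)
    return im
def ray(n,u,v):
    c=env.get_calibration(n); K=np.array([[c['fx'],0,c['cx']],[0,c['fy'],c['cy']],[0,0,1.]])
    a=np.array([(u-c['cx'])/c['fx'],(v-c['cy'])/c['fy']]); s=a.copy()
    for _ in range(30): s=a/(1+c['k1']*(s@s))
    V=np.array(c['view']); R=V[:3,:3]; o=-R.T@V[:3,3]
    d=R.T@np.array([s[0],-s[1],-1.]); return o,d
def onz(n,u,v,z):
    o,d=ray(n,u,v); return o+d*(z-o[2])/d[2]
def proj(n,p):
    c=env.get_calibration(n); V=np.array(c['view']); q=V[:3,:3]@np.array(p)+V[:3,3]
    s=np.array([q[0],-q[1]])/-q[2]; s=s*(1+c['k1']*(s@s))
    return np.array([c['fx']*s[0]+c['cx'],c['fy']*s[1]+c['cy']])
E
python3 - <<'E'
from h import *
a=cap('top','top0.png'); b=cap('side','side0.png')
for n in('top','side'):
    c=env.get_calibration(n); print(n,c['fx'],c['k1'],ray(n,256,192))
print(env.observe()['time_s'])
E
```

```text
pics
top 464.21439491608675 -0.1786481575492542 (array([0.3558271 , 0.00487451, 1.97102678]), array([ 0.10034235,  0.0260857 , -0.99476902]))
side 382.33301919794735 -0.09589518920935643 (array([0.13922151, 1.32539848, 0.68186171]), array([ 0.28015027, -0.89225109, -0.35420042]))
0.1
```

View pics/top0.png

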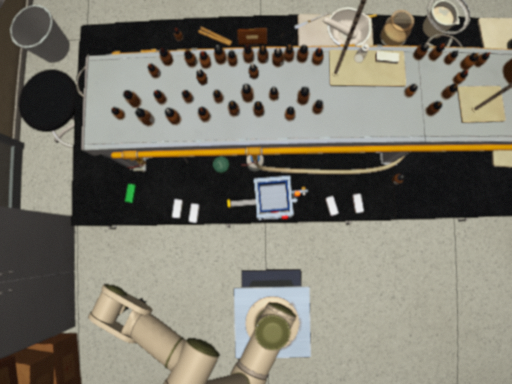

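View pics/side0.png

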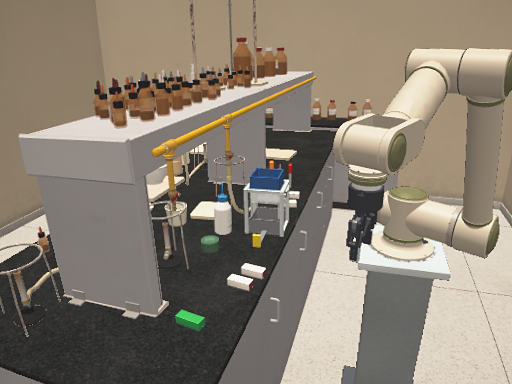

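```bash
cat > m.py <<'E'
from h import *
def world(n,m,z):
    ys,xs=np.nonzero(m); return np.array([onz(n,x,y,z)[:2] for x,y in zip(xs,ys)])
def cartons(im,z=0.024,n='top',lo=(0,0),box=None):
    h=cv2.cvtColor(im,cv2.COLOR_BGR2HSV); g=((h[...,2]>120)&(h[...,1]<60)).astype(np.uint8)
    x0,y0,x1,y1=box or (80,165,480,216); M=np.zeros_like(g); M[y0:y1,x0:x1]=g[y0:y1,x0:x1]
    k,l,st,ce=cv2.connectedComponentsWithStats(M)
    for i in range(1,k):
        if st[i,4]<40: continue
        # weighted centroid using brightness
        P=world(n,l==i,z); c=P.mean(0); C=np.cov(P.T); w,v=np.linalg.eigh(C); d=v[:,1]
        print('px',ce[i].round(1),st[i].tolist(),'xy',c.round(4),'LxW',np.sqrt(12*w[::-1]).round(3),'long-axis deg',round(np.degrees(np.arctan2(d[1],d[0]))%180,1))
E
python3 - <<'E'
from m import *
im=cv2.imread('pics/top0.png'); cartons(im)
h=cv2.cvtColor(im,cv2.COLOR_BGR2HSV)
def col(name,lo,hi,z,box):
    m=cv2.inRange(h,lo,hi); M=np.zeros_like(m); x0,y0,x1,y1=box; M[y0:y1,x0:x1]=m[y0:y1,x0:x1]
    P=world('top',M>0,z); r=cv2.minAreaRect(P.astype(np.float32)*1000); print(name,len(P),P.mean(0).round(4),np.round(r[0],1),np.round(r[1],1),round(r[2],1))
col('blue',(100,80,40),(130,255,255),.235,(240,165,310,225))
col('yellow',(18,120,120),(35,255,255),.064,(215,185,250,225))
col('red',(0,150,100),(5,255,255),.264,(250,200,310,225))
col('red2',(172,150,100),(180,255,255),.264,(250,200,310,225))
col('orange',(6,140,120),(17,255,255),.245,(285,175,320,210))
cv2.imwrite('pics/c1.png',np.hstack([cv2.resize(im[150:240,160:260],None,fx=4,fy=4,interpolation=2),cv2.resize(im[150:240,260:360],None,fx=4,fy=4,interpolation=2)]))
s=cv2.imread('pics/side0.png'); cv2.imwrite('pics/c2.png',cv2.resize(s[140:300,180:330],None,fx=3.7,fy=3.7,interpolation=2))
E
```

```text
px [268.5 197.3] [231, 176, 66, 40, 628] xy [0.5287 0.0039] LxW [0.264 0.19 ] long-axis deg 96.6
px [273.1 196.4] [260, 184, 27, 26, 605] xy [ 0.5318 -0.0157] LxW [0.108 0.1  ] long-axis deg 93.8
px [357.9 202.9] [353, 194, 11, 19, 156] xy [ 0.496  -0.3733] LxW [0.079 0.036] long-axis deg 7.7
px [331.6 205.3] [326, 196, 12, 20, 155] xy [ 0.4886 -0.261 ] LxW [0.079 0.035] long-axis deg 14.5
px [176.7 207.3] [172, 199, 10, 17, 138] xy [0.4944 0.3935] LxW [0.071 0.036] long-axis deg 170.8
px [193.8 209.6] [189, 204, 10, 12, 99] xy [0.4833 0.3205] LxW [0.051 0.035] long-axis deg 165.1
blue 225 [ 0.521  -0.0162] [515.4 -14.5] [113.  111.4] 3.6
yellow 27 [0.5058 0.1694] [507.2 169.3] [12.4 29. ] 89.2
red 14 [ 0.4322 -0.0537] [433.3 -53.2] [18.4  7.4] 88.7
red2 2 [ 0.437  -0.0497] [437.  -49.7] [3.7 0. ] -91.3
orange 27 [ 0.52   -0.1019] [ 519.9 -101.9] [18.5 21.2] 43.6
```

View pics/c1.png

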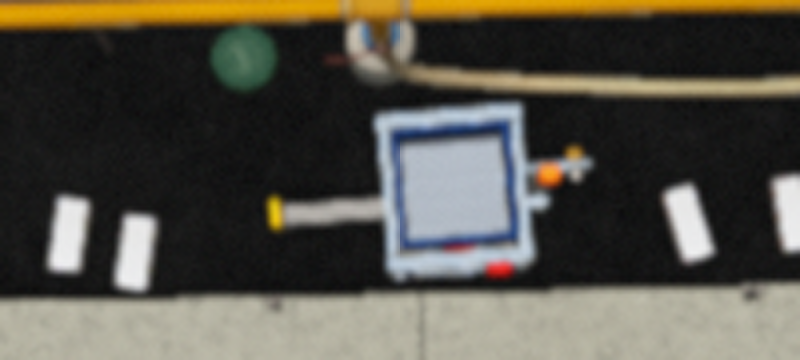

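View pics/c2.png

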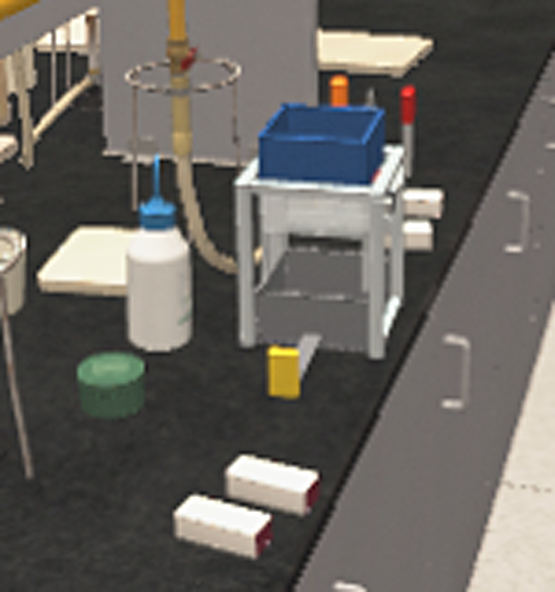

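The top view shows four white cartons at px (177,207), (194,212), (332,205) and (358,203). The green decoy is at (130,193), the bin at (273,197), the orange tip at (297,194) and the red latch at (285,217). The crops show the brace nearly upright and no fifth carton. Handle, latch and bin all put the stand at about (0.515, -0.015), yaw 3.5°.

```bash
cat >> m.py <<'E'
S0=np.array([.515,-.015]); YAW=np.radians(3.5)
def st(x,y,z):
    c,s=np.cos(YAW),np.sin(YAW); return np.array([S0[0]*1e3+c*x-s*y,S0[1]*1e3+s*x+c*y,z])
def yawjaw():
    R=np.array(env.observe()['tool_rot']); return np.degrees(np.arctan2(R[1,0],R[0,0]))
E
python3 - <<'E'
from m import *
o=env.observe(); print(o['time_s'],np.round(o['position'],4),np.round(o['tool_rot'],3).tolist(),o['grip_width'],yawjaw(),env.nose_length)
im=cv2.imread('pics/top0.png'); cartons(im,box=(150,190,215,221));
for a in (0,.3,.7,1.1,1.5,1.9,2.2,2.27): print(a,st(0,-85-125*np.sin(a),110+125*np.cos(a)).round(0))
E
```

```text
0.1 [0.1422 0.5311 0.2528] [[0.259, 0.966, -0.001], [0.966, -0.259, -0.001], [-0.001, -0.0, -1.0]] 0.08540097973702754 75.00239903957853 0.022
px [176.6 208.2] [172, 199, 10, 19, 153] xy [0.4907 0.3939] LxW [0.078 0.035] long-axis deg 171.6
px [193.5 212.1] [189, 204, 10, 17, 141] xy [0.4729 0.3219] LxW [0.072 0.035] long-axis deg 169.7
0 [ 520. -100.  235.]
0.3 [ 522. -137.  229.]
0.7 [ 525. -180.  206.]
1.1 [ 527. -211.  167.]
1.5 [ 528. -224.  119.]
1.9 [ 527. -218.   70.]
2.2 [ 526. -201.   36.]
2.27 [ 526. -195.   30.]
```

Call:
arm_command --steps '[{"delta_pos":[0,0,25],"dr":[0,0,0]},{"delta_pos":[10,-15,25],"dr":[0,0,-3]},{"delta_pos":[20,-33,25],"dr":[0,0,-4]},{"delta_pos":[20,-33,25],"dr":[0,0,-4]},{"delta_pos":[20,-33,0],"dr":[0,0,-4]},{"delta_pos":[20,-33,0],"dr":[0,0,-4]},{"delta_pos":[20,-33,0],"dr":[0,0,-4]},{"delta_pos":[20,-33,0],"dr":[0,0,-4]},{"delta_pos":[20,-33,0],"dr":[0,0,-4]},{"delta_pos":[20,-33,0],"dr":[0,0,-4]},{"delta_pos":[20,-33,0],"dr":[0,0,-4]},{"delta_pos":[20,-33,0],"dr":[0,0,-4]},{"delta_pos":[20,-33,0],"dr":[0,0,-4]},{"delta_pos":[20,-33,0],"dr":[0,0,-4]},{"delta_pos":[20,-33,0],"dr":[0,0,-4]},{"delta_pos":[20,-33,0],"dr":[0,0,-4]},{"delta_pos":[20,-33,0],"dr":[0,0,-4]},{"delta_pos":[20,-33,0],"dr":[0,0,-4]},{"delta_pos":[20,-33,0],"dr":[0,0,-4]},{"delta_pos":[20,-33,0],"dr":[0,0,0]}]' --grip 0.5

```text
time_s: 2.1
position: [0.5128, -0.0793, 0.353]
tool_rot: [[0.998, 0.068, -0.001], [0.068, -0.998, 0.0], [-0.001, -0.0, -1.0]]
ft_force: [0.5, -0.2, 0.6]
grip_width: 0.0426
```

Call:
arm_command --steps '[{"delta_pos":[10,-10,0],"dr":[0,0,0]},{"delta_pos":[10,-10,0],"dr":[0,0,0]},{"delta_pos":[0,0,0],"dr":[0,0,0]},{"delta_pos":[0,0,0],"dr":[0,0,0]}]'

```text
time_s: 2.5
position: [0.532, -0.0975, 0.3529]
tool_rot: [[0.998, 0.07, -0.001], [0.07, -0.998, 0.001], [-0.001, -0.001, -1.0]]
ft_force: [-0.6, -0.2, -0.2]
grip_width: 0.0427
```

```bash
python3 - <<'E'
from m import *
def blob(im,box,lo=(6,140,120),hi=(17,255,255)):
    h=cv2.cvtColor(im,cv2.COLOR_BGR2HSV); m=cv2.inRange(h,lo,hi); M=np.zeros_like(m); x0,y0,x1,y1=box; M[y0:y1,x0:x1]=m[y0:y1,x0:x1]
    ys,xs=np.nonzero(M); return xs,ys
s=cv2.imread('pics/side0.png'); t=cv2.imread('pics/top0.png')
xs,ys=blob(s,(262,155,285,185)); print(xs.min(),xs.max(),ys.min(),ys.max(),xs.mean(),ys.mean())
xt,yt=blob(t,(285,175,320,210)); print(sorted(zip(xt,yt)))
for y in(-.10,-.11,-.12): # side ray at plane y
    for u,v in((xs.mean(),ys.min()),(xs.mean(),ys.mean())):
        o,d=ray('side',u,v); print(y,(o+d*(y-o[1])/d[1]).round(4))
E
```

```text
269 273 160 167 271.0 163.82857142857142
[(np.int64(294), np.int64(194)), (np.int64(294), np.int64(195)), (np.int64(295), np.int64(192)), (np.int64(295), np.int64(193)), (np.int64(295), np.int64(194)), (np.int64(295), np.int64(195)), (np.int64(295), np.int64(196)), (np.int64(296), np.int64(191)), (np.int64(296), np.int64(192)), (np.int64(296), np.int64(193)), (np.int64(296), np.int64(194)), (np.int64(296), np.int64(195)), (np.int64(296), np.int64(196)), (np.int64(297), np.int64(191)), (np.int64(297), np.int64(192)), (np.int64(297), np.int64(194)), (np.int64(297), np.int64(195)), (np.int64(297), np.int64(196)), (np.int64(298), np.int64(192)), (np.int64(298), np.int64(193)), (np.int64(298), np.int64(194)), (np.int64(298), np.int64(195)), (np.int64(299), np.int64(192)), (np.int64(299), np.int64(193)), (np.int64(299), np.int64(194)), (np.int64(299), np.int64(195)), (np.int64(300), np.int64(194))]
-0.1 [ 0.5212 -0.1     0.259 ]
-0.1 [ 0.5213 -0.1     0.243 ]
-0.11 [ 0.5239 -0.11    0.256 ]
-0.11 [ 0.524 -0.11   0.24 ]
-0.12 [ 0.5266 -0.12    0.2531]
-0.12 [ 0.5267 -0.12    0.2369]
```

Call:
arm_command --steps '[{"delta_pos":[-6,-3,-20],"dr":[0,0,0]},{"delta_pos":[-5,-2,-25],"dr":[0,0,0]},{"delta_pos":[0,0,-25],"dr":[0,0,0]},{"delta_pos":[0,0,-20],"dr":[0,0,0]},{"delta_pos":[0,0,-15],"dr":[0,0,0]},{"delta_pos":[0,0,-9],"dr":[0,0,0]},{"delta_pos":[0,0,0],"dr":[0,0,0]},{"delta_pos":[0,0,0],"dr":[0,0,0]}]'

```text
time_s: 3.3
position: [0.5214, -0.1025, 0.2401]
tool_rot: [[0.998, 0.07, 0.001], [0.07, -0.998, -0.0], [0.001, 0.001, -1.0]]
ft_force: [0.3, 0.0, 0.4]
grip_width: 0.0428
```

Call:
arm_command --steps '[{"delta_pos":[0,0,0],"dr":[0,0,0]},{"delta_pos":[0,0,0],"dr":[0,0,0]},{"delta_pos":[0,0,0],"dr":[0,0,0]},{"delta_pos":[0,0,0],"dr":[0,0,0]},{"delta_pos":[0,0,0],"dr":[0,0,0]}]' --grip 0 --squeeze 40

```text
time_s: 3.8
position: [0.5212, -0.1028, 0.2401]
tool_rot: [[0.998, 0.069, 0.001], [0.069, -0.998, -0.0], [0.001, 0.0, -1.0]]
ft_force: [-3.4, 0.8, 5.6]
grip_width: 0.0151
```

```bash
python3 -c "
import numpy as np
a=np.linspace(.02,2.27,27);p=np.stack([.061*127*np.sin(a),-127*np.sin(a),127*np.cos(a)],1)
for r in np.diff(p,axis=0).round(1).tolist(): print(r)"
```

```text
[0.7, -11.0, -0.7]
[0.7, -10.9, -1.6]
[0.7, -10.7, -2.6]
[0.6, -10.4, -3.5]
[0.6, -10.1, -4.4]
[0.6, -9.7, -5.2]
[0.6, -9.2, -6.0]
[0.5, -8.6, -6.8]
[0.5, -8.0, -7.5]
[0.4, -7.3, -8.2]
[0.4, -6.6, -8.8]
[0.4, -5.8, -9.3]
[0.3, -5.0, -9.8]
[0.3, -4.1, -10.2]
[0.2, -3.2, -10.5]
[0.1, -2.3, -10.7]
[0.1, -1.3, -10.9]
[0.0, -0.4, -11.0]
[-0.0, 0.6, -11.0]
[-0.1, 1.5, -10.9]
[-0.1, 2.4, -10.7]
[-0.2, 3.3, -10.5]
[-0.3, 4.2, -10.1]
[-0.3, 5.1, -9.7]
[-0.4, 5.9, -9.3]
[-0.4, 6.7, -8.7]
```

Call:
arm_command --steps '[{"delta_pos":[0.7,-11,-0.7],"dr":[0,0,0]},{"delta_pos":[0.7,-11,-1.6],"dr":[0,0,0]},{"delta_pos":[0.7,-10.7,-2.6],"dr":[0,0,0]},{"delta_pos":[0.6,-10.4,-3.5],"dr":[0,0,0]},{"delta_pos":[0.6,-10,-4.4],"dr":[0,0,0]},{"delta_pos":[0.6,-9.7,-5.2],"dr":[0,0,0]},{"delta_pos":[0.6,-9.2,-6],"dr":[0,0,0]},{"delta_pos":[0.5,-8.6,-6.8],"dr":[0,0,0]},{"delta_pos":[0.5,-8,-7.5],"dr":[0,0,0]},{"delta_pos":[0.4,-7.3,-8.2],"dr":[0,0,0]},{"delta_pos":[0.4,-6.6,-8.8],"dr":[0,0,0]},{"delta_pos":[0.4,-5.8,-9.3],"dr":[0,0,0]},{"delta_pos":[0.3,-5,-9.8],"dr":[0,0,0]},{"delta_pos":[0.3,-4,-10.2],"dr":[0,0,0]}]'

```text
time_s: 5.2
position: [0.5286, -0.221, 0.154]
tool_rot: [[0.998, 0.07, -0.0], [0.07, -0.998, -0.001], [-0.0, 0.001, -1.0]]
ft_force: [-3.0, -1.5, 4.9]
grip_width: 0.0156
```

Call:
arm_command --steps '[{"delta_pos":[0.2,-3.2,-10.5],"dr":[0,0,0]},{"delta_pos":[0.1,-2.3,-10.7],"dr":[0,0,0]},{"delta_pos":[0.1,-1.3,-10.9],"dr":[0,0,0]},{"delta_pos":[0,-0.4,-11],"dr":[0,0,0]},{"delta_pos":[0,0.6,-11],"dr":[0,0,0]},{"delta_pos":[-0.1,1.5,-10.9],"dr":[0,0,0]},{"delta_pos":[-0.1,2.4,-10.7],"dr":[0,0,0]},{"delta_pos":[-0.2,3.3,-10.5],"dr":[0,0,0]},{"delta_pos":[-0.3,4.2,-10],"dr":[0,0,0]},{"delta_pos":[-0.3,5,-9.7],"dr":[0,0,0]},{"delta_pos":[-0.4,5.9,-9.3],"dr":[0,0,0]},{"delta_pos":[0,0,0],"dr":[0,0,0]},{"delta_pos":[0,0,0],"dr":[0,0,0]}]'

```text
time_s: 6.5
position: [0.5275, -0.2047, 0.0384]
tool_rot: [[0.998, 0.07, -0.001], [0.07, -0.998, -0.0], [-0.001, 0.0, -1.0]]
ft_force: [-1.6, -5.8, -6.5]
grip_width: 0.0156
```

Call:
arm_command --steps '[{"delta_pos":[-0.4,4,-5],"dr":[0,0,0]},{"delta_pos":[0,3,-4],"dr":[0,0,0]},{"delta_pos":[0,0,0],"dr":[0,0,0]},{"delta_pos":[0,0,0],"dr":[0,0,0]}]'

```text
time_s: 6.9
position: [0.5273, -0.1987, 0.0309]
tool_rot: [[0.998, 0.07, 0.001], [0.07, -0.998, -0.002], [0.0, 0.002, -1.0]]
ft_force: [-4.8, -8.7, 1.1]
grip_width: 0.0153
```

Call:
arm_command --steps '[{"delta_pos":[0,0,0],"dr":[0,0,0]},{"delta_pos":[0,0,0],"dr":[0,0,0]},{"delta_pos":[0,0,0],"dr":[0,0,0]},{"delta_pos":[0,0,10],"dr":[0,0,0]},{"delta_pos":[0,0,20],"dr":[0,0,0]},{"delta_pos":[0,0,30],"dr":[0,0,0]},{"delta_pos":[0,-10,40],"dr":[0,0,0]},{"delta_pos":[-10,-20,40],"dr":[0,0,0]},{"delta_pos":[-10,-20,40],"dr":[0,0,0]},{"delta_pos":[-20,-20,40],"dr":[0,0,0]},{"delta_pos":[-30,-20,30],"dr":[0,0,0]},{"delta_pos":[-30,-20,0],"dr":[0,0,0]},{"delta_pos":[-30,-20,0],"dr":[0,0,0]}]' --grip 0.55

```text
time_s: 8.2
position: [0.3962, -0.3277, 0.2823]
tool_rot: [[0.998, 0.07, 0.002], [0.07, -0.998, -0.002], [0.002, 0.002, -1.0]]
ft_force: [0.0, -0.0, -0.0]
grip_width: 0.0469
```

```bash
python3 - <<'E'
from m import *
t=cap('top','top1.png'); s=cap('side','side1.png')
cartons(t,box=(150,175,225,221)); cartons(t,box=(315,175,400,221))
A=cv2.resize(t[165:240,260:380],(480,300),interpolation=2); B=cv2.resize(s[150:275,240:320],(320,500),interpolation=2)
C=np.zeros((500,800,3),np.uint8); C[:300,:480]=A; C[:,480:]=B; cv2.imwrite('pics/c3.png',C)
E
```

```text
px [176.6 208.2] [172, 199, 10, 19, 153] xy [0.4907 0.3939] LxW [0.078 0.035] long-axis deg 171.6
px [193.4 212.1] [189, 204, 10, 17, 140] xy [0.473 0.322] LxW [0.072 0.035] long-axis deg 169.3
px [357.3 200.4] [353, 194, 10, 15, 110] xy [ 0.5065 -0.3711] LxW [0.058 0.035] long-axis deg 179.7
px [331.6 205.3] [326, 196, 12, 20, 153] xy [ 0.4887 -0.261 ] LxW [0.078 0.035] long-axis deg 15.4
px [364.9 215.1] [349, 207, 30, 14, 168] xy [ 0.4434 -0.4013] LxW [0.104 0.051] long-axis deg 93.5
```

View pics/c3.png

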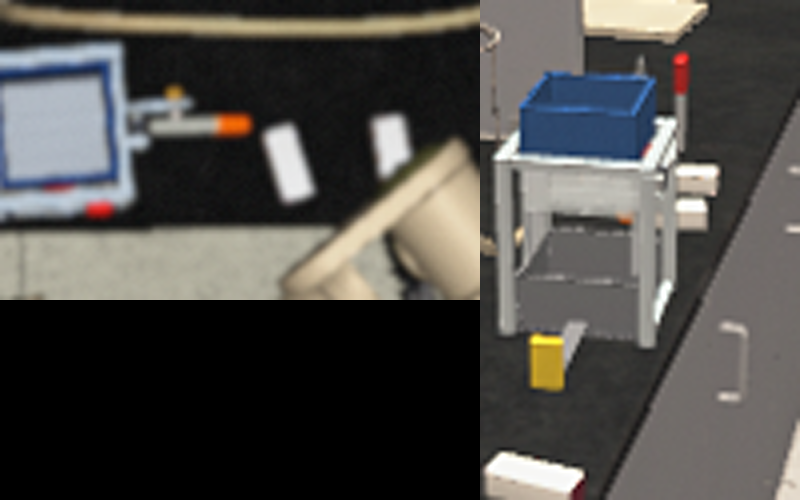

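```bash
python3 - <<'E'
from m import *
t=cv2.imread('pics/top1.png')
h=cv2.cvtColor(t,cv2.COLOR_BGR2HSV); m=cv2.inRange(h,(4,130,80),(19,255,255)); m[:,:305]=0; m[:,335:]=0; m[:180]=0; m[210:]=0
ys,xs=np.nonzero(m); print(xs.min(),xs.max(),xs.mean(),ys.mean())
for a in (1.9,2.0,2.1,2.15,2.2):
    f=lambda r,t: proj('top',st(0,-85-r*np.sin(a)-t*np.cos(a),110+r*np.cos(a)-t*np.sin(a)*-1)/1e3).round(1)
    print(a,'up-side in/out',f(99,10),f(145,10),f(99,-10),f(145,-10))
o,d=ray('side',*[0,0])
s=cv2.imread('pics/side1.png'); h=cv2.cvtColor(s,cv2.COLOR_BGR2HSV); m=cv2.inRange(h,(4,100,60),(17,255,255)); m[:190]=0;m[220:]=0;m[:,:255]=0;m[:,300:]=0
ys,xs=np.nonzero(m); print(sorted(zip(xs.tolist(),ys.tolist())))
for a in (2.0,2.1,2.2): print(a,[proj('side',st(0,-85-r*np.sin(a),110+r*np.cos(a))/1e3).round(1) for r in(99,122,145)])
E
```

```text
305 322 317.4339622641509 195.18867924528303
1.9 up-side in/out [316.  195.5] [326.2 195. ] [317.1 195.8] [327.1 195.3]
2.0 up-side in/out [314.7 195.8] [324.2 195.4] [316.2 196.1] [325.7 195.6]
2.1 up-side in/out [313.1 196.2] [322.1 195.9] [315.2 196.3] [324. 196.]
2.15 up-side in/out [312.3 196.3] [320.9 196.1] [314.6 196.5] [323.  196.2]
2.2 up-side in/out [311.4 196.5] [319.7 196.3] [313.9 196.6] [322.  196.4]
[(275, 204), (275, 205), (276, 204), (276, 205), (277, 204), (277, 205)]
2.0 [array([275.5, 196.2]), array([276.4, 196.6]), array([277.2, 196.9])]
2.1 [array([275.3, 198.5]), array([276.1, 199.3]), array([277. , 200.1])]
2.2 [array([275.1, 200.7]), array([275.9, 202. ]), array([276.6, 203.2])]
```

Brace is out: its tip is at px ~(318,196) in the top view and (276,204) in the side view, which matches 2.2 rad. The cartons haven't moved. Next is the outer right carton.

Call:
arm_command --steps '[{"delta_pos":[8,-4,-10],"dr":[0,0,-7]},{"delta_pos":[8,-4,-12],"dr":[0,0,-7]},{"delta_pos":[8,-4,-13],"dr":[0,0,-7]},{"delta_pos":[8,-4,-13],"dr":[0,0,-7]},{"delta_pos":[8,-4,-13],"dr":[0,0,-7]},{"delta_pos":[8,-4,-13],"dr":[0,0,-7]},{"delta_pos":[9,-4,-13],"dr":[0,0,-8]},{"delta_pos":[9,-4,-13],"dr":[0,0,-8]},{"delta_pos":[9,-3,-13],"dr":[0,0,-7]},{"delta_pos":[8,-3,-13],"dr":[0,0,-7]},{"delta_pos":[8,-3,-13],"dr":[0,0,-7]},{"delta_pos":[8,-3,-13],"dr":[0,0,-7]},{"delta_pos":[0,0,0],"dr":[0,0,0]},{"delta_pos":[0,0,0],"dr":[0,0,0]}]' --grip 0.7

```text
time_s: 9.7
position: [0.4965, -0.3709, 0.129]
tool_rot: [[0.143, -0.99, 0.0], [-0.99, -0.143, 0.0], [-0.0, -0.0, -1.0]]
ft_force: [-0.9, -0.1, 0.7]
grip_width: 0.0601
```

```bash
python3 - <<'E'
from m import *
o=env.observe(); print(np.round(o['position'],4),yawjaw(),np.round(o['q'],1),o['grip_width'])
s=cap('side','s2.png'); cv2.imwrite('pics/c4.png',cv2.resize(s[150:270,230:350],(600,600),interpolation=2))
E
```

```text
[ 0.4965 -0.3709  0.129 ] -81.7742677718169 [-47.7  34.8  73.2   0.   72.   34.1] 0.06014978913078733
```

View pics/c4.png

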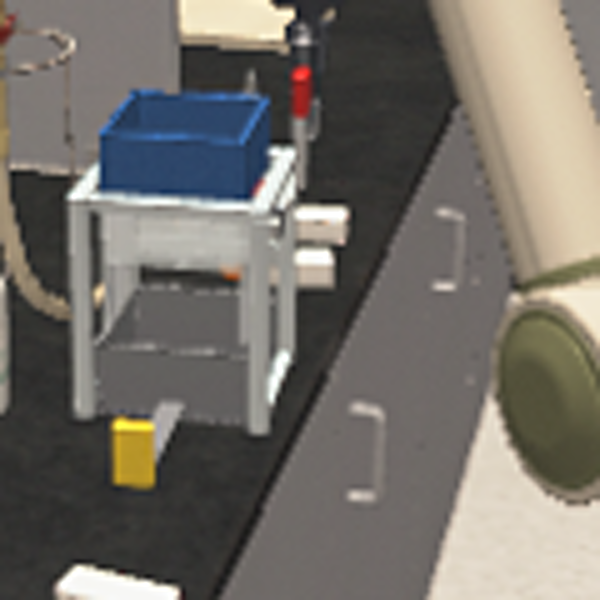

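The hand is over the outer right carton. It is hidden behind the stand from the side, but the cartons still lie where I measured them. Descending now.

Call:
arm_command --steps '[{"delta_pos":[0,-1,-20],"dr":[0,0,0]},{"delta_pos":[0,-1,-25],"dr":[0,0,0]},{"delta_pos":[0,0,-25],"dr":[0,0,0]},{"delta_pos":[0,0,-20],"dr":[0,0,0]},{"delta_pos":[0,0,-14],"dr":[0,0,0]},{"delta_pos":[0,0,0],"dr":[0,0,0]}]'

```text
time_s: 10.35
position: [0.4958, -0.3729, 0.0236]
tool_rot: [[0.14, -0.99, -0.001], [-0.99, -0.14, 0.002], [-0.002, 0.001, -1.0]]
ft_force: [0.7, -0.3, 0.6]
grip_width: 0.0598
```

Call:
arm_command --steps '[{"delta_pos":[0,0,0],"dr":[0,0,0]},{"delta_pos":[0,0,0],"dr":[0,0,0]},{"delta_pos":[0,0,0],"dr":[0,0,0]},{"delta_pos":[0,0,0],"dr":[0,0,0]},{"delta_pos":[0,0,0],"dr":[0,0,0]}]' --grip 0 --squeeze 30

```text
time_s: 10.85
position: [0.4968, -0.3739, 0.026]
tool_rot: [[0.139, -0.99, 0.002], [-0.99, -0.139, -0.002], [0.002, -0.002, -1.0]]
ft_force: [-0.9, 1.0, 6.6]
grip_width: 0.0294
```

Call:
arm_command --steps '[{"delta_pos":[0,0,20],"dr":[0,0,0]},{"delta_pos":[0,0,35],"dr":[0,0,0]},{"delta_pos":[0,0,40],"dr":[0,0,0]},{"delta_pos":[0,0,40],"dr":[0,0,0]},{"delta_pos":[0,10,40],"dr":[0,0,0]},{"delta_pos":[0,20,40],"dr":[0,0,0]},{"delta_pos":[0,30,40],"dr":[0,0,0]},{"delta_pos":[3,32,10],"dr":[0,0,-1]},{"delta_pos":[3,35,0],"dr":[0,0,-1]},{"delta_pos":[3,35,0],"dr":[0,0,-1]},{"delta_pos":[3,35,0],"dr":[0,0,-1]},{"delta_pos":[3,35,0],"dr":[0,0,-1]},{"delta_pos":[3,35,0],"dr":[0,0,0]},{"delta_pos":[1,35,0],"dr":[0,0,0]},{"delta_pos":[0,25,0],"dr":[0,0,0]},{"delta_pos":[0,14,0],"dr":[0,0,0]},{"delta_pos":[0,0,0],"dr":[0,0,0]},{"delta_pos":[0,0,0],"dr":[0,0,0]}]'

```text
time_s: 12.65
position: [0.5153, -0.033, 0.2896]
tool_rot: [[0.052, -0.999, 0.0], [-0.999, -0.052, -0.0], [0.0, -0.0, -1.0]]
ft_force: [0.3, 0.0, -0.3]
grip_width: 0.0294
```

Call:
arm_command --steps '[{"delta_pos":[1,1,-20],"dr":[0,0,0]},{"delta_pos":[0,0,-25],"dr":[0,0,0]},{"delta_pos":[0,0,-20],"dr":[0,0,0]},{"delta_pos":[0,0,-12],"dr":[0,0,0]},{"delta_pos":[0,0,0],"dr":[0,0,0]},{"delta_pos":[0,0,0],"dr":[0,0,0]}]'

```text
time_s: 13.25
position: [0.5162, -0.0331, 0.216]
tool_rot: [[0.05, -0.999, 0.004], [-0.999, -0.05, -0.003], [0.003, -0.003, -1.0]]
ft_force: [-12.4, 2.8, 28.0]
grip_width: 0.0295
```

Call:
arm_command --steps '[{"delta_pos":[0,0,0],"dr":[0,0,0]},{"delta_pos":[0,0,0],"dr":[0,0,0]},{"delta_pos":[0,0,0],"dr":[0,0,0]}]' --grip 0.42

```text
time_s: 13.55
position: [0.516, -0.0303, 0.2157]
tool_rot: [[0.052, -0.999, 0.003], [-0.999, -0.052, 0.003], [-0.003, -0.003, -1.0]]
ft_force: [-12.3, 18.5, 27.1]
grip_width: 0.0358
```

Call:
arm_command --steps '[{"delta_pos":[0,2,10],"dr":[0,0,0]},{"delta_pos":[0,2,15],"dr":[0,0,0]},{"delta_pos":[0,0,25],"dr":[0,0,0]},{"delta_pos":[0,0,35],"dr":[0,0,0]},{"delta_pos":[-20,-30,30],"dr":[0,0,0]},{"delta_pos":[-30,-40,0],"dr":[0,0,0]},{"delta_pos":[-30,-40,0],"dr":[0,0,0]},{"delta_pos":[-30,-40,0],"dr":[0,0,0]},{"delta_pos":[-10,-40,0],"dr":[0,0,0]},{"delta_pos":[0,0,0],"dr":[0,0,0]}]'

```text
time_s: 14.55
position: [0.3945, -0.2222, 0.3274]
tool_rot: [[0.045, -0.999, -0.001], [-0.999, -0.045, -0.001], [0.001, 0.001, -1.0]]
ft_force: [0.6, 0.1, -0.0]
grip_width: 0.0362
```

```bash
python3 - <<'E'
from m import *
o=env.observe(); print(o['time_s'],np.round(o['position'],4),yawjaw(),np.round(o['ft_force'],1))
t=cap('top','top2.png'); s=cap('side','side2.png')
cartons(t,box=(150,175,225,221)); cartons(t,box=(315,175,400,221))
A=cv2.resize(t[160:235,160:350],(760,300),interpolation=2); B=cv2.resize(s[150:225,240:320],(320,300),interpolation=2)
C=np.zeros((600,760,3),np.uint8); C[:300]=A; C[300:,:320]=B; cv2.imwrite('pics/c5.png',C)
E
```

```text
14.55 [ 0.3945 -0.2222  0.3274] -87.41400605298539 [ 0.6  0.1 -0. ]
px [176.6 208.2] [172, 199, 10, 19, 153] xy [0.4907 0.3939] LxW [0.078 0.035] long-axis deg 171.6
px [193.4 212.1] [189, 204, 10, 17, 140] xy [0.473 0.322] LxW [0.072 0.035] long-axis deg 169.3
px [329.8 200.2] [326, 196, 9, 10, 65] xy [ 0.5101 -0.2544] LxW [0.036 0.032] long-axis deg 149.9
px [333.8 215.9] [321, 207, 26, 14, 147] xy [ 0.4439 -0.2688] LxW [0.089 0.048] long-axis deg 87.3
```

View pics/c5.png

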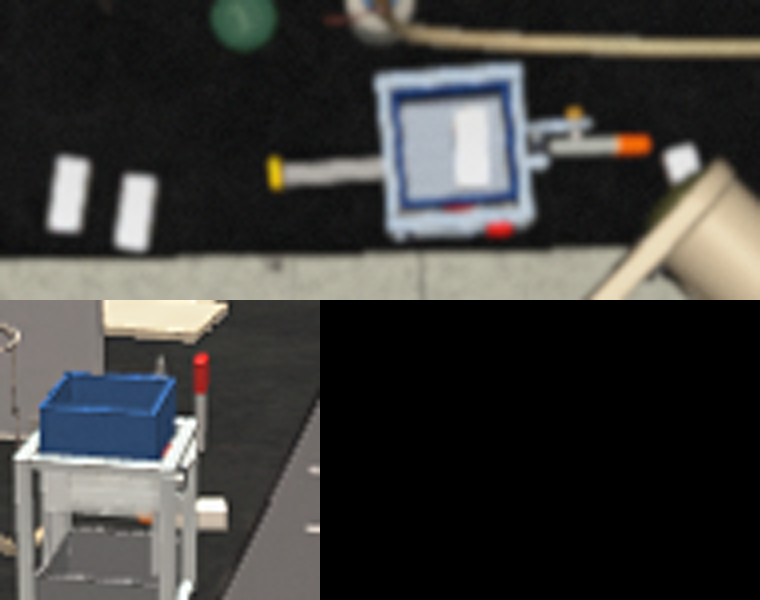

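Carton 1 lies flat in the -y half of the bin (crop px ~(472,147)), and the rest is unchanged. Next is the inner right carton.

Call:
arm_command --steps '[{"delta_pos":[10,-4,-20],"dr":[0,0,1]},{"delta_pos":[14,-5,-30],"dr":[0,0,2]},{"delta_pos":[14,-6,-30],"dr":[0,0,2]},{"delta_pos":[14,-6,-30],"dr":[0,0,2]},{"delta_pos":[14,-6,-30],"dr":[0,0,2]},{"delta_pos":[14,-6,-30],"dr":[0,0,2]},{"delta_pos":[14,-6,-30],"dr":[0,0,1.5]},{"delta_pos":[0,0,-30],"dr":[0,0,0]},{"delta_pos":[0,0,-30],"dr":[0,0,0]},{"delta_pos":[0,0,-25],"dr":[0,0,0]},{"delta_pos":[0,0,-15],"dr":[0,0,0]},{"delta_pos":[0,0,0],"dr":[0,0,0]},{"delta_pos":[0,0,0],"dr":[0,0,0]}]' --grip 0.65

```text
time_s: 15.95
position: [0.4908, -0.256, 0.0279]
tool_rot: [[0.268, -0.963, 0.0], [-0.963, -0.268, -0.0], [0.0, -0.0, -1.0]]
ft_force: [-0.5, -0.8, -0.3]
grip_width: 0.0558
```

Call:
arm_command --steps '[{"delta_pos":[0,0,0],"dr":[0,0,0]},{"delta_pos":[0,0,0],"dr":[0,0,0]},{"delta_pos":[0,0,0],"dr":[0,0,0]},{"delta_pos":[0,0,0],"dr":[0,0,0]},{"delta_pos":[0,0,0],"dr":[0,0,0]}]' --grip 0

```text
time_s: 16.45
position: [0.4908, -0.2566, 0.0287]
tool_rot: [[0.267, -0.964, 0.002], [-0.964, -0.267, -0.001], [0.002, -0.002, -1.0]]
ft_force: [-0.5, 1.6, 6.4]
grip_width: 0.0298
```

Call:
arm_command --steps '[{"delta_pos":[0,0,20],"dr":[0,0,0]},{"delta_pos":[0,0,35],"dr":[0,0,0]},{"delta_pos":[0,0,40],"dr":[0,0,0]},{"delta_pos":[0,0,40],"dr":[0,0,0]},{"delta_pos":[0,0,40],"dr":[0,0,0]},{"delta_pos":[0,10,40],"dr":[0,0,-2]},{"delta_pos":[3,20,35],"dr":[0,0,-2]},{"delta_pos":[4,30,11],"dr":[0,0,-2]},{"delta_pos":[4,35,0],"dr":[0,0,-2]},{"delta_pos":[4,35,0],"dr":[0,0,-2]},{"delta_pos":[4,35,0],"dr":[0,0,-2]},{"delta_pos":[4,35,0],"dr":[0,0,0]},{"delta_pos":[0,30,0],"dr":[0,0,0]},{"delta_pos":[0,20,0],"dr":[0,0,0]},{"delta_pos":[0,10,0],"dr":[0,0,0]},{"delta_pos":[0,0,0],"dr":[0,0,0]},{"delta_pos":[0,0,0],"dr":[0,0,0]}]'

```text
time_s: 18.15
position: [0.5133, 0.003, 0.2886]
tool_rot: [[0.061, -0.998, 0.0], [-0.998, -0.061, -0.0], [0.0, -0.0, -1.0]]
ft_force: [-0.1, 0.5, -1.2]
grip_width: 0.0289
```

Call:
arm_command --steps '[{"delta_pos":[1,1,-20],"dr":[0,0,0]},{"delta_pos":[0,0,-20],"dr":[0,0,0]},{"delta_pos":[0,0,-15],"dr":[0,0,0]},{"delta_pos":[0,0,0],"dr":[0,0,0]},{"delta_pos":[0,0,0],"dr":[0,0,0]}]'

```text
time_s: 18.65
position: [0.5145, 0.0038, 0.234]
tool_rot: [[0.06, -0.998, 0.0], [-0.998, -0.06, -0.0], [0.0, -0.0, -1.0]]
ft_force: [0.7, 0.4, 0.0]
grip_width: 0.0293
```

Call:
arm_command --steps '[{"delta_pos":[0,0,0],"dr":[0,0,0]},{"delta_pos":[0,0,0],"dr":[0,0,0]},{"delta_pos":[0,0,0],"dr":[0,0,0]},{"delta_pos":[0,0,20],"dr":[0,0,0]},{"delta_pos":[0,0,35],"dr":[0,0,0]},{"delta_pos":[0,20,30],"dr":[0,0,0]},{"delta_pos":[-5,40,0],"dr":[0,0,0]},{"delta_pos":[-10,40,0],"dr":[0,0,0]},{"delta_pos":[-10,40,0],"dr":[0,0,0]},{"delta_pos":[-10,20,0],"dr":[0,0,0]},{"delta_pos":[0,0,0],"dr":[0,0,0]},{"delta_pos":[0,0,0],"dr":[0,0,0]}]' --grip 0.42

```text
time_s: 19.85
position: [0.4795, 0.1644, 0.3193]
tool_rot: [[0.062, -0.998, 0.002], [-0.998, -0.062, -0.0], [0.0, -0.002, -1.0]]
ft_force: [0.8, -0.2, -0.3]
grip_width: 0.0359
```

```bash
python3 - <<'E'
from m import *
o=env.observe(); print(o['time_s'],np.round(o['position'],4),yawjaw(),np.round(o['ft_force'],1),np.round(o['q'],0))
t=cap('top','top3.png'); s=cap('side','side3.png')
cartons(t,box=(150,175,225,221))
A=cv2.resize(t[160:235,160:350],(760,300),interpolation=2); B=cv2.resize(s[130:290,220:380],(300,300),interpolation=2)
C=np.zeros((600,760,3),np.uint8); C[:300]=A; C[300:,:300]=B; cv2.imwrite('pics/c6.png',C)
E
```

```text
19.85 [0.4795 0.1644 0.3193] -86.46725661518659 [ 0.8 -0.2 -0.3] [ 6. 15. 73. -0. 91. 92.]
px [195.6 210.4] [189, 193, 14, 28, 232] xy [0.48   0.3127] LxW [0.102 0.048] long-axis deg 170.4
px [213.2 197.7] [202, 193, 23, 10, 175] xy [0.5322 0.2374] LxW [0.095 0.033] long-axis deg 94.4
px [176.6 208.2] [172, 199, 10, 19, 153] xy [0.4907 0.3939] LxW [0.078 0.035] long-axis deg 171.6
```

View pics/c6.png

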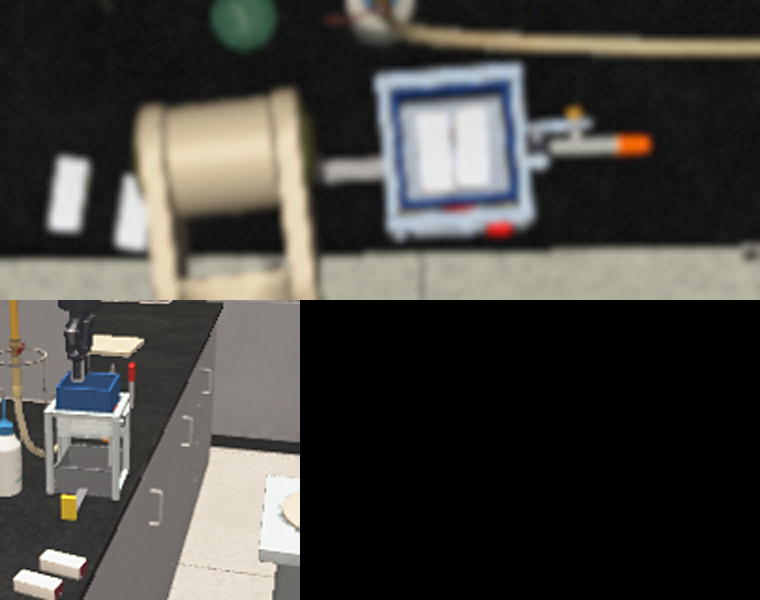

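Call:
arm_command --steps '[{"delta_pos":[-1,20,0],"dr":[0,0,-2]},{"delta_pos":[-1,30,-10],"dr":[0,0,-3]},{"delta_pos":[-1,35,-20],"dr":[0,0,-3]},{"delta_pos":[-1,35,-30],"dr":[0,0,-3]},{"delta_pos":[-1,25,-30],"dr":[0,0,-3]},{"delta_pos":[-1,15,-40],"dr":[0,0,0]},{"delta_pos":[-1,0,-40],"dr":[0,0,0]},{"delta_pos":[0,0,-40],"dr":[0,0,0]},{"delta_pos":[0,0,0],"dr":[0,0,0]},{"delta_pos":[0,0,0],"dr":[0,0,0]}]' --grip 0.53

```text
time_s: 20.95
position: [0.4733, 0.3241, 0.1094]
tool_rot: [[-0.184, -0.983, 0.0], [-0.983, 0.184, 0.0], [-0.0, -0.0, -1.0]]
ft_force: [-0.2, 0.1, 1.0]
grip_width: 0.045
```

```bash
python3 - <<'E'
from m import *
o=env.observe(); print(o['time_s'],np.round(o['position'],4),yawjaw())
s=cap('side','side4.png'); cv2.imwrite('pics/c7.png',cv2.resize(s[200:340,180:320],(560,560),interpolation=2))
E
```

```text
20.95 [0.4733 0.3241 0.1094] -100.57542290605859
```

View pics/c7.png

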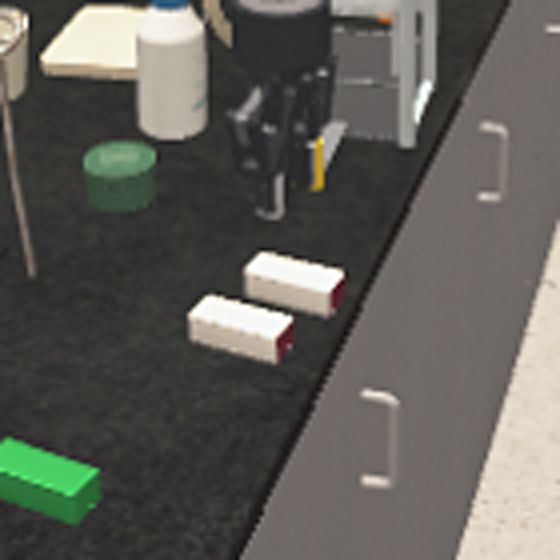

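The hand is above the inner left carton (crop px (295,280)), and both left cartons are unmoved. Going down.

Call:
arm_command --steps '[{"delta_pos":[0,0,-20],"dr":[0,0,0]},{"delta_pos":[0,0,-25],"dr":[0,0,0]},{"delta_pos":[0,0,-22],"dr":[0,0,0]},{"delta_pos":[0,0,-14],"dr":[0,0,0]},{"delta_pos":[0,0,0],"dr":[0,0,0]},{"delta_pos":[0,0,0],"dr":[0,0,0]}]'

```text
time_s: 21.6
position: [0.4735, 0.3249, 0.0295]
tool_rot: [[-0.183, -0.983, 0.003], [-0.983, 0.183, 0.001], [-0.002, -0.003, -1.0]]
ft_force: [0.7, -0.1, -0.0]
grip_width: 0.0449
```

Call:
arm_command --steps '[{"delta_pos":[0,0,0],"dr":[0,0,0]},{"delta_pos":[0,0,0],"dr":[0,0,0]},{"delta_pos":[0,0,0],"dr":[0,0,0]},{"delta_pos":[0,0,0],"dr":[0,0,0]},{"delta_pos":[0,0,0],"dr":[0,0,0]}]' --grip 0

```text
time_s: 22.1
position: [0.4732, 0.325, 0.0294]
tool_rot: [[-0.182, -0.983, 0.003], [-0.983, 0.182, 0.001], [-0.002, -0.003, -1.0]]
ft_force: [-0.3, -1.0, 8.2]
grip_width: 0.0291
```

Call:
arm_command --steps '[{"delta_pos":[0,0,20],"dr":[0,0,0]},{"delta_pos":[0,0,35],"dr":[0,0,0]},{"delta_pos":[0,0,40],"dr":[0,0,0]},{"delta_pos":[0,0,40],"dr":[0,0,0]},{"delta_pos":[0,-10,40],"dr":[0,0,2]},{"delta_pos":[0,-20,40],"dr":[0,0,2]},{"delta_pos":[4,-30,40],"dr":[0,0,2]},{"delta_pos":[5,-35,20],"dr":[0,0,2]},{"delta_pos":[5,-35,0],"dr":[0,0,2]},{"delta_pos":[5,-35,0],"dr":[0,0,2]},{"delta_pos":[5,-35,0],"dr":[0,0,2]},{"delta_pos":[5,-35,0],"dr":[0,0,0]},{"delta_pos":[5,-35,0],"dr":[0,0,0]},{"delta_pos":[5,-30,0],"dr":[0,0,0]},{"delta_pos":[1,-20,0],"dr":[0,0,0]},{"delta_pos":[0,0,0],"dr":[0,0,0]},{"delta_pos":[0,0,0],"dr":[0,0,0]}]'

```text
time_s: 23.8
position: [0.512, 0.005, 0.303]
tool_rot: [[0.06, -0.998, 0.001], [-0.998, -0.06, 0.0], [-0.0, -0.001, -1.0]]
ft_force: [1.1, 0.7, -0.0]
grip_width: 0.0296
```

Call:
arm_command --steps '[{"delta_pos":[2,-1,-20],"dr":[0,0,0]},{"delta_pos":[0,-1,-25],"dr":[0,0,0]},{"delta_pos":[0,0,-14],"dr":[0,0,0]},{"delta_pos":[0,0,-6],"dr":[0,0,0]},{"delta_pos":[0,0,0],"dr":[0,0,0]},{"delta_pos":[0,0,0],"dr":[0,0,0]}]'

```text
time_s: 24.4
position: [0.5145, 0.0032, 0.2383]
tool_rot: [[0.062, -0.998, 0.002], [-0.998, -0.062, -0.0], [0.0, -0.001, -1.0]]
ft_force: [0.1, -0.5, -0.8]
grip_width: 0.0294
```

Call:
arm_command --steps '[{"delta_pos":[0,0,0],"dr":[0,0,0]},{"delta_pos":[0,0,0],"dr":[0,0,0]},{"delta_pos":[0,0,0],"dr":[0,0,0]},{"delta_pos":[0,0,20],"dr":[0,0,0]},{"delta_pos":[0,0,35],"dr":[0,0,0]},{"delta_pos":[0,20,30],"dr":[0,0,0]},{"delta_pos":[-5,40,0],"dr":[0,0,0]},{"delta_pos":[-5,40,0],"dr":[0,0,-2]},{"delta_pos":[-5,40,0],"dr":[0,0,-2]},{"delta_pos":[0,40,0],"dr":[0,0,-2]},{"delta_pos":[0,20,0],"dr":[0,0,-2]},{"delta_pos":[0,0,0],"dr":[0,0,0]},{"delta_pos":[0,0,0],"dr":[0,0,0]}]' --grip 0.42

```text
time_s: 25.7
position: [0.4992, 0.2026, 0.3224]
tool_rot: [[-0.077, -0.997, -0.0], [-0.997, 0.077, -0.0], [0.0, 0.0, -1.0]]
ft_force: [-0.1, -0.1, 0.5]
grip_width: 0.0356
```

```bash
python3 - <<'E'
from m import *
o=env.observe(); print(o['time_s'],np.round(o['position'],4),yawjaw(),np.round(o['ft_force'],1))
t=cap('top','top5.png'); s=cap('side','side5.png')
cartons(t,box=(150,185,225,221))
A=cv2.resize(t[160:235,160:350],(760,300),interpolation=2); B=cv2.resize(s[130:330,180:380],(300,300),interpolation=2)
C=np.zeros((600,760,3),np.uint8); C[:300]=A; C[300:,:300]=B; cv2.imwrite('pics/c8.png',C)
E
```

```text
25.7 [0.4992 0.2026 0.3224] -94.43155536940847 [-0.1 -0.1  0.5]
px [201.8 191.2] [189, 185, 26, 13, 198] xy [0.5606 0.2858] LxW [0.109 0.034] long-axis deg 99.5
px [220.5 201.9] [216, 185, 9, 36, 164] xy [0.5136 0.2064] LxW [0.148 0.02 ] long-axis deg 8.7
px [186.9 205.4] [182, 188, 11, 33, 137] xy [0.5019 0.35  ] LxW [0.135 0.02 ] long-axis deg 10.9
px [176.7 208.1] [172, 199, 11, 19, 156] xy [0.4912 0.3935] LxW [0.079 0.036] long-axis deg 169.9
```

View pics/c8.png

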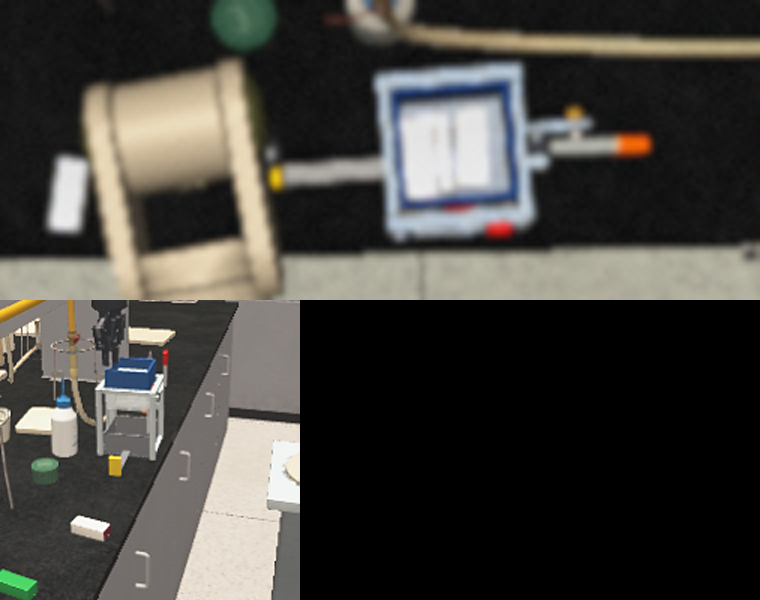

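Carton 3 sits on the left stack (crop px ~(420,155)). The last one is still at (0.491, 0.394).

Call:
arm_command --steps '[{"delta_pos":[-1,20,0],"dr":[0,0,-1]},{"delta_pos":[-1,35,-20],"dr":[0,0,-2]},{"delta_pos":[-1,40,-30],"dr":[0,0,-1]},{"delta_pos":[-1,40,-35],"dr":[0,0,-1]},{"delta_pos":[-1,35,-40],"dr":[0,0,0]},{"delta_pos":[-1,23,-40],"dr":[0,0,0]},{"delta_pos":[-1,0,-40],"dr":[0,0,0]},{"delta_pos":[-1,0,-30],"dr":[0,0,0]},{"delta_pos":[0,0,-25],"dr":[0,0,0]},{"delta_pos":[0,0,-20],"dr":[0,0,0]},{"delta_pos":[0,0,-13],"dr":[0,0,0]},{"delta_pos":[0,0,0],"dr":[0,0,0]},{"delta_pos":[0,0,0],"dr":[0,0,0]}]' --grip 0.65

```text
time_s: 27.1
position: [0.492, 0.3911, 0.0346]
tool_rot: [[-0.166, -0.986, 0.001], [-0.986, 0.166, 0.001], [-0.001, -0.001, -1.0]]
ft_force: [-0.4, 0.2, 0.1]
grip_width: 0.0555
```

Call:
arm_command --steps '[{"delta_pos":[0,0,0],"dr":[0,0,0]},{"delta_pos":[0,0,0],"dr":[0,0,0]},{"delta_pos":[0,0,0],"dr":[0,0,0]},{"delta_pos":[0,0,0],"dr":[0,0,0]},{"delta_pos":[0,0,0],"dr":[0,0,0]}]' --grip 0

```text
time_s: 27.6
position: [0.4919, 0.3915, 0.0352]
tool_rot: [[-0.165, -0.986, 0.002], [-0.986, 0.165, 0.001], [-0.001, -0.002, -1.0]]
ft_force: [-0.3, -0.7, 5.9]
grip_width: 0.0293
```

Call:
arm_command --steps '[{"delta_pos":[0,0,0],"dr":[0,0,0]},{"delta_pos":[0,0,0],"dr":[0,0,0]},{"delta_pos":[0,1,-6],"dr":[0,0,0]},{"delta_pos":[0,0,0],"dr":[0,0,0]}]' --grip 0.55

```text
time_s: 28.0
position: [0.4909, 0.3921, 0.0268]
tool_rot: [[-0.165, -0.986, -0.002], [-0.986, 0.165, -0.001], [0.001, 0.001, -1.0]]
ft_force: [-0.0, 0.2, -0.2]
grip_width: 0.0469
```

Call:
arm_command --steps '[{"delta_pos":[0,0,0],"dr":[0,0,0]},{"delta_pos":[0,0,0],"dr":[0,0,0]},{"delta_pos":[0,0,0],"dr":[0,0,0]},{"delta_pos":[0,0,0],"dr":[0,0,0]},{"delta_pos":[0,0,0],"dr":[0,0,0]}]' --grip 0

```text
time_s: 28.5
position: [0.4913, 0.3922, 0.0278]
tool_rot: [[-0.165, -0.986, -0.0], [-0.986, 0.165, -0.0], [0.0, 0.0, -1.0]]
ft_force: [0.7, 0.5, -0.5]
grip_width: 0.0291
```

Call:
arm_command --steps '[{"delta_pos":[0,0,20],"dr":[0,0,0]},{"delta_pos":[0,0,35],"dr":[0,0,0]},{"delta_pos":[0,0,40],"dr":[0,0,0]},{"delta_pos":[0,0,40],"dr":[0,0,0]},{"delta_pos":[0,-10,40],"dr":[0,0,2]},{"delta_pos":[0,-20,40],"dr":[0,0,2]},{"delta_pos":[1,-30,40],"dr":[0,0,2]},{"delta_pos":[2,-40,20],"dr":[0,0,2]},{"delta_pos":[2,-40,0],"dr":[0,0,2]},{"delta_pos":[2,-40,0],"dr":[0,0,2]},{"delta_pos":[3,-40,0],"dr":[0,0,1]},{"delta_pos":[3,-40,0],"dr":[0,0,0]},{"delta_pos":[3,-40,0],"dr":[0,0,0]},{"delta_pos":[3,-40,0],"dr":[0,0,0]},{"delta_pos":[3,-40,0],"dr":[0,0,0]},{"delta_pos":[2,-29,0],"dr":[0,0,0]},{"delta_pos":[0,-14,0],"dr":[0,0,0]},{"delta_pos":[0,0,0],"dr":[0,0,0]},{"delta_pos":[0,0,0],"dr":[0,0,0]}]'

```text
time_s: 30.4
position: [0.5152, -0.0299, 0.3029]
tool_rot: [[0.061, -0.998, -0.0], [-0.998, -0.061, 0.0], [-0.0, -0.0, -1.0]]
ft_force: [-0.0, -0.4, -0.5]
grip_width: 0.0295
```

Call:
arm_command --steps '[{"delta_pos":[1,-2,-20],"dr":[0,0,0]},{"delta_pos":[0,-1,-20],"dr":[0,0,0]},{"delta_pos":[0,0,-9],"dr":[0,0,0]},{"delta_pos":[0,0,0],"dr":[0,0,0]},{"delta_pos":[0,0,0],"dr":[0,0,0]}]'

```text
time_s: 30.9
position: [0.5166, -0.0331, 0.2546]
tool_rot: [[0.062, -0.998, 0.001], [-0.998, -0.062, -0.0], [0.0, -0.001, -1.0]]
ft_force: [0.1, 0.1, 0.6]
grip_width: 0.0292
```

Call:
arm_command --steps '[{"delta_pos":[0,0,0],"dr":[0,0,0]},{"delta_pos":[0,0,0],"dr":[0,0,0]},{"delta_pos":[0,0,0],"dr":[0,0,0]},{"delta_pos":[0,0,20],"dr":[0,0,0]},{"delta_pos":[0,0,35],"dr":[0,0,0]},{"delta_pos":[0,-30,20],"dr":[0,0,0]},{"delta_pos":[-20,-40,0],"dr":[0,0,0]},{"delta_pos":[-40,-30,0],"dr":[0,0,0]},{"delta_pos":[-30,-30,0],"dr":[0,0,0]},{"delta_pos":[0,0,0],"dr":[0,0,0]},{"delta_pos":[0,0,0],"dr":[0,0,0]}]' --grip 0.43

```text
time_s: 32.0
position: [0.4261, -0.1642, 0.3293]
tool_rot: [[0.059, -0.998, 0.001], [-0.998, -0.059, -0.0], [0.0, -0.001, -1.0]]
ft_force: [0.1, 0.6, 0.1]
grip_width: 0.0367
```

```bash
python3 - <<'E'
from m import *
o=env.observe(); print(o['time_s'],np.round(o['position'],4),yawjaw(),np.round(o['ft_force'],1))
t=cap('top','top6.png'); s=cap('side','side6.png')
A=cv2.resize(t[160:235,110:300],(760,300),interpolation=2); B=cv2.resize(s[130:330,180:380],(300,300),interpolation=2); D=cv2.resize(s[150:220,235:320],(364,300),interpolation=2)
C=np.zeros((600,760,3),np.uint8); C[:300]=A; C[300:,:300]=B; C[300:,310:674]=D; cv2.imwrite('pics/c9.png',C)
E
```

```text
32.0 [ 0.4261 -0.1642  0.3293] -86.61789703492215 [0.1 0.6 0.1]
```

View pics/c9.png

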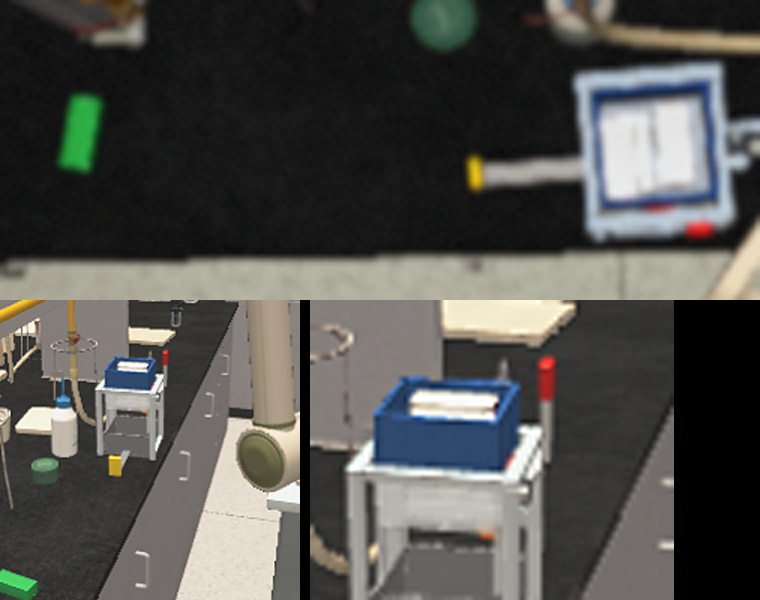

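All four cartons are in the bin as two stacks of two. The worktop is otherwise clear apart from the green decoy at crop px (80,133), and the latch is still locked. Next I push the latch with closed fingers.

Call:
arm_command --steps '[{"delta_pos":[3,25,0],"dr":[0,0,0]},{"delta_pos":[3,25,0],"dr":[0,0,0]},{"delta_pos":[1,17,0],"dr":[0,0,0]},{"delta_pos":[0,0,-20],"dr":[0,0,0]},{"delta_pos":[0,0,-25],"dr":[0,0,0]},{"delta_pos":[0,0,-20],"dr":[0,0,0]},{"delta_pos":[0,0,-6],"dr":[0,0,0]},{"delta_pos":[0,0,0],"dr":[0,0,0]},{"delta_pos":[0,0,0],"dr":[0,0,0]}]' --grip 0

```text
time_s: 33.0
position: [0.434, -0.0966, 0.2587]
tool_rot: [[0.062, -0.998, 0.001], [-0.998, -0.062, -0.001], [0.001, -0.001, -1.0]]
ft_force: [0.3, 0.3, -0.3]
grip_width: 0.0002
```

Call:
arm_command --steps '[{"delta_pos":[0,5,0],"dr":[0,0,0]},{"delta_pos":[-0.4,6,0],"dr":[0,0,0]},{"delta_pos":[-0.4,6,0],"dr":[0,0,0]},{"delta_pos":[-0.4,6,0],"dr":[0,0,0]},{"delta_pos":[-0.4,6,0],"dr":[0,0,0]},{"delta_pos":[-0.4,6,0],"dr":[0,0,0]}]'

```text
time_s: 33.6
position: [0.4315, -0.0614, 0.2582]
tool_rot: [[0.061, -0.998, 0.001], [-0.998, -0.061, -0.001], [0.001, -0.001, -1.0]]
ft_force: [-0.0, -2.8, 3.2]
grip_width: 0.0002
```

Call:
arm_command --steps '[{"delta_pos":[-0.3,5,0],"dr":[0,0,0]},{"delta_pos":[-0.3,5,0],"dr":[0,0,0]},{"delta_pos":[-0.3,4,0],"dr":[0,0,0]},{"delta_pos":[0,0,0],"dr":[0,0,0]}]'

```text
time_s: 34.0
position: [0.4303, -0.047, 0.2577]
tool_rot: [[0.062, -0.998, -0.001], [-0.998, -0.062, 0.001], [-0.001, 0.0, -1.0]]
ft_force: [0.1, -0.2, 0.1]
grip_width: -0.0004
```

Call:
arm_command --steps '[{"delta_pos":[-0.2,3,0],"dr":[0,0,0]},{"delta_pos":[-0.2,3,0],"dr":[0,0,0]},{"delta_pos":[-0.2,3,0],"dr":[0,0,0]},{"delta_pos":[0,0,0],"dr":[0,0,0]}]'

```text
time_s: 34.4
position: [0.4302, -0.0435, 0.2582]
tool_rot: [[0.059, -0.998, -0.0], [-0.998, -0.059, -0.013], [0.013, 0.001, -1.0]]
ft_force: [-2.3, -33.7, -1.7]
grip_width: 0.0005
```

Call:
arm_command --steps '[{"delta_pos":[0,-10,0],"dr":[0,0,0]},{"delta_pos":[0,-20,0],"dr":[0,0,0]},{"delta_pos":[0,-10,20],"dr":[0,0,0]},{"delta_pos":[-10,0,40],"dr":[0,0,0]},{"delta_pos":[-20,0,40],"dr":[0,0,0]},{"delta_pos":[-30,0,0],"dr":[0,0,0]},{"delta_pos":[0,0,0],"dr":[0,0,0]},{"delta_pos":[0,0,0],"dr":[0,0,0]}]'

```text
time_s: 35.2
position: [0.3696, -0.0785, 0.3577]
tool_rot: [[0.061, -0.998, -0.0], [-0.998, -0.061, 0.001], [-0.001, -0.0, -1.0]]
ft_force: [-0.6, -1.0, 0.2]
grip_width: -0.0001
```

```bash
python3 - <<'E'
from m import *
o=env.observe(); print(o['time_s'],np.round(o['position'],4),yawjaw(),np.round(o['ft_force'],1))
t=cap('top','top7.png'); s=cap('side','side7.png')
A=cv2.resize(t[170:230,220:340],(600,300),interpolation=2); B=cv2.resize(s[150:250,230:320],(450,500),interpolation=2)[:]
C=np.zeros((600,800,3),np.uint8); C[:240,:480]=cv2.resize(A,(480,240)); C[:500,350:]=np.where(np.arange(800)[None,350:,None]>=350,B,0); C[:240,:349]=cv2.resize(t[170:230,240:327],(349,240),interpolation=2); cv2.imwrite('pics/c10.png',C)
E
```

```text
35.2 [ 0.3696 -0.0785  0.3577] -86.52575781939868 [-0.6 -1.   0.2]
```

View pics/c10.png

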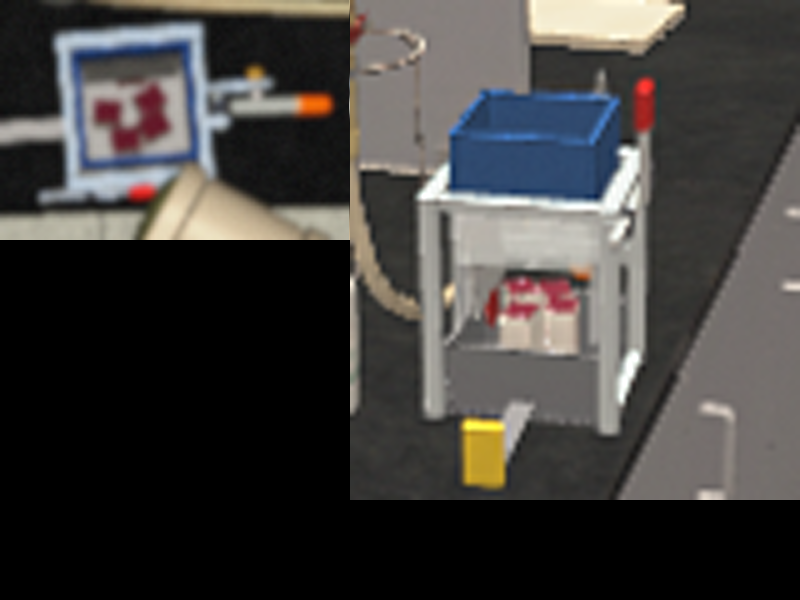

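All four cartons have dropped and stand on end in the tray, red ends up at side crop px (490–580, 300). I'll check the floor angle, because a standing carton could prop it.

```bash
python3 - <<'E'
from m import *
t=cv2.imread('pics/top7.png')
print('rim far inner',proj('top',st(50,0,235)/1e3).round(1),'far wall at floor',proj('top',st(50,0,180)/1e3).round(1),'near rim',proj('top',st(-50,0,235)/1e3).round(1))
for a in (1.5,1.45,1.2,1.0,.8):
    for L in(95,100): print(a,L,proj('top',st(51-L*np.cos(a),0,177-L*np.sin(a))/1e3).round(1))
for c in (266,270,274,278): print(c,[t[r,c].tolist() for r in range(178,200)])
cv2.imwrite('pics/c11.png',np.hstack([cv2.resize(t[172:222,248:298],(600,600),interpolation=0)]))
E
```

```text
rim far inner [272.4 182.6] far wall at floor [272.3 184.3] near rim [274.6 209.1]
1.5 95 [272.2 188.5]
1.5 100 [272.2 188.7]
1.45 95 [272.3 189.6]
1.45 100 [272.3 189.9]
1.2 95 [272.8 195.1]
1.2 100 [272.8 195.6]
1.0 95 [273.2 199. ]
1.0 100 [273.2 199.8]
0.8 95 [273.5 202.4]
0.8 100 [273.6 203.4]
266 [[177, 166, 156], [211, 199, 185], [216, 199, 185], [195, 168, 148], [148, 103, 79], [92, 55, 35], [63, 47, 40], [58, 55, 54], [62, 65, 66], [70, 75, 78], [70, 75, 76], [84, 88, 91], [120, 125, 128], [154, 158, 162], [170, 174, 178], [166, 171, 179], [139, 141, 159], [91, 88, 129], [49, 38, 104], [43, 27, 102], [41, 26, 102], [47, 38, 101]]
270 [[204, 192, 179], [211, 199, 185], [188, 172, 158], [153, 123, 106], [114, 70, 51], [74, 43, 30], [59, 52, 49], [68, 69, 70], [71, 75, 79], [72, 78, 80], [70, 75, 79], [68, 72, 78], [74, 77, 93], [111, 116, 130], [153, 158, 166], [166, 171, 177], [157, 160, 172], [135, 136, 157], [117, 117, 141], [115, 115, 139], [121, 121, 146], [126, 129, 150]]
274 [[211, 197, 181], [215, 199, 183], [184, 160, 144], [146, 103, 82], [108, 59, 33], [77, 46, 31], [63, 56, 54], [66, 67, 68], [70, 75, 77], [72, 76, 79], [68, 72, 78], [63, 66, 81], [78, 83, 102], [117, 120, 137], [132, 133, 153], [106, 103, 137], [67, 62, 111], [60, 55, 103], [79, 79, 113], [104, 106, 129], [121, 125, 141], [124, 125, 145]]
278 [[211, 198, 184], [218, 202, 187], [196, 166, 147], [150, 106, 83], [94, 57, 35], [66, 48, 40], [62, 59, 56], [63, 65, 66], [68, 73, 76], [71, 76, 78], [83, 88, 91], [104, 107, 117], [103, 103, 126], [82, 77, 121], [53, 43, 108], [43, 29, 102], [41, 25, 101], [40, 27, 101], [46, 33, 103], [48, 37, 101], [45, 34, 99], [41, 28, 99]]
```

View pics/c11.png

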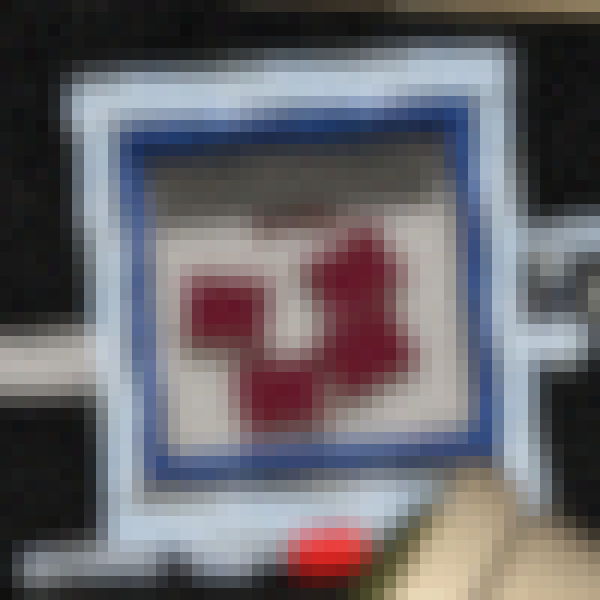

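The floor's free edge is at row ~190, which matches 1.45 rad. Four red ends are visible at crop px (225,310), (280,395), (355,265) and (370,345). On to the tray handle.

Call:
arm_command --steps '[{"delta_pos":[8,20,0],"dr":[0,0,0]},{"delta_pos":[15,28,0],"dr":[0,0,0]},{"delta_pos":[16,30,0],"dr":[0,0,0]},{"delta_pos":[16,30,0],"dr":[0,0,0]},{"delta_pos":[16,30,0],"dr":[0,0,0]},{"delta_pos":[16,30,0],"dr":[0,0,0]},{"delta_pos":[16,30,0],"dr":[0,0,0]},{"delta_pos":[16,30,0],"dr":[0,0,0]},{"delta_pos":[16,20,0],"dr":[0,0,0]},{"delta_pos":[0,0,-30],"dr":[0,0,0]},{"delta_pos":[0,0,-40],"dr":[0,0,0]},{"delta_pos":[0,0,-40],"dr":[0,0,0]},{"delta_pos":[0,0,-40],"dr":[0,0,0]},{"delta_pos":[0,0,-40],"dr":[0,0,0]},{"delta_pos":[0,0,-40],"dr":[0,0,0]},{"delta_pos":[0,0,0],"dr":[0,0,0]},{"delta_pos":[0,0,0],"dr":[0,0,0]}]' --grip 0.5

```text
time_s: 37.0
position: [0.5053, 0.1696, 0.128]
tool_rot: [[0.061, -0.998, -0.001], [-0.998, -0.061, 0.0], [-0.0, 0.001, -1.0]]
ft_force: [0.4, -0.6, 0.3]
grip_width: 0.0428
```

```bash
python3 - <<'E'
from m import *
o=env.observe(); print(o['time_s'],np.round(o['position'],4),yawjaw())
s=cap('side','side8.png'); cv2.imwrite('pics/c12.png',cv2.resize(s[190:270,220:320],(750,600),interpolation=2))
h=cv2.cvtColor(s,cv2.COLOR_BGR2HSV); m=cv2.inRange(h,(20,120,100),(35,255,255)); m[:220]=0; m[270:]=0; m[:,:240]=0;m[:,290:]=0
ys,xs=np.nonzero(m); c=(xs.mean(),ys.mean()); print(c,len(xs)); O,d=ray('side',*c); print((O+d*(.175-O[1])/d[1]).round(4))
E
```

```text
37.0 [0.5053 0.1696 0.128 ] -86.47997188014509
(np.float64(256.10169491525426), np.float64(239.92372881355934)) 118
[0.5036 0.175  0.0429]
```

View pics/c12.png

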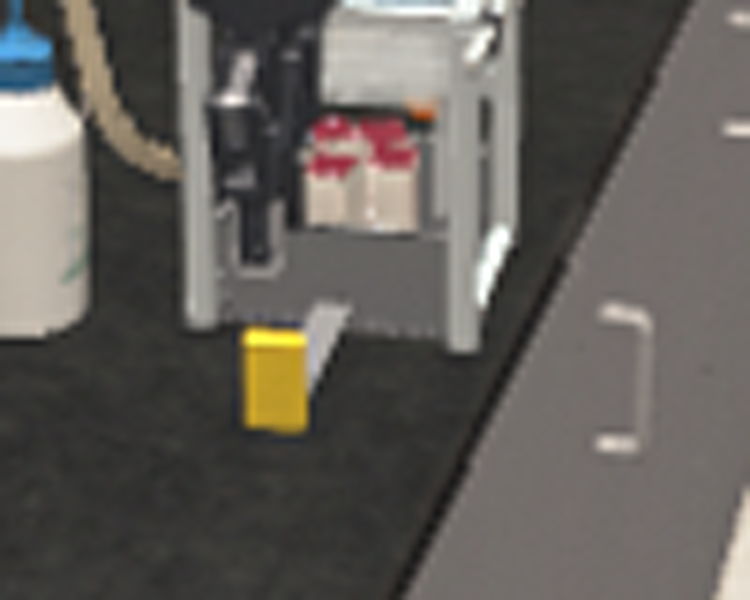

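The fingers are above the handle and its centre agrees with (0.504, 0.17, 0.043).

Call:
arm_command --steps '[{"delta_pos":[0,0,-20],"dr":[0,0,0]},{"delta_pos":[0,0,-25],"dr":[0,0,0]},{"delta_pos":[0,0,-20],"dr":[0,0,0]},{"delta_pos":[0,0,-10],"dr":[0,0,0]},{"delta_pos":[0,0,0],"dr":[0,0,0]},{"delta_pos":[0,0,0],"dr":[0,0,0]}]'

```text
time_s: 37.65
position: [0.5057, 0.1694, 0.0543]
tool_rot: [[0.061, -0.998, 0.002], [-0.998, -0.061, 0.0], [-0.0, -0.002, -1.0]]
ft_force: [-0.3, -0.7, 0.8]
grip_width: 0.0423
```

Call:
arm_command --steps '[{"delta_pos":[0,0,0],"dr":[0,0,0]},{"delta_pos":[0,0,0],"dr":[0,0,0]},{"delta_pos":[0,0,0],"dr":[0,0,0]},{"delta_pos":[0,0,0],"dr":[0,0,0]},{"delta_pos":[0,0,0],"dr":[0,0,0]},{"delta_pos":[0,0,0],"dr":[0,0,0]}]' --grip 0 --squeeze 40

```text
time_s: 38.25
position: [0.5052, 0.1696, 0.0537]
tool_rot: [[0.061, -0.998, 0.002], [-0.998, -0.061, 0.0], [-0.0, -0.002, -1.0]]
ft_force: [-0.7, 1.7, 7.2]
grip_width: 0.0093
```

Call:
arm_command --steps '[{"delta_pos":[0,2,0],"dr":[0,0,0]},{"delta_pos":[-0.2,4,0],"dr":[0,0,0]},{"delta_pos":[-0.3,5,0],"dr":[0,0,0]},{"delta_pos":[-0.4,6,0],"dr":[0,0,0]},{"delta_pos":[-0.4,6,0],"dr":[0,0,0]},{"delta_pos":[-0.4,6,0],"dr":[0,0,0]},{"delta_pos":[-0.4,6,0],"dr":[0,0,0]},{"delta_pos":[-0.4,6,0],"dr":[0,0,0]},{"delta_pos":[-0.4,6,0],"dr":[0,0,0]},{"delta_pos":[-0.4,6,0],"dr":[0,0,0]},{"delta_pos":[-0.4,6,0],"dr":[0,0,0]},{"delta_pos":[-0.4,6,0],"dr":[0,0,0]},{"delta_pos":[-0.4,6,0],"dr":[0,0,0]},{"delta_pos":[-0.4,6,0],"dr":[0,0,0]},{"delta_pos":[-0.4,6,0],"dr":[0,0,0]},{"delta_pos":[-0.4,6,0],"dr":[0,0,0]},{"delta_pos":[-0.4,6,0],"dr":[0,0,0]},{"delta_pos":[-0.4,6,0],"dr":[0,0,0]}]'

```text
time_s: 40.05
position: [0.499, 0.2703, 0.0537]
tool_rot: [[0.061, -0.998, 0.002], [-0.998, -0.061, -0.0], [0.0, -0.002, -1.0]]
ft_force: [0.2, -2.4, 5.8]
grip_width: 0.0096
```

Call:
arm_command --steps '[{"delta_pos":[-0.4,6,0],"dr":[0,0,0]},{"delta_pos":[-0.4,6,0],"dr":[0,0,0]},{"delta_pos":[-0.4,6,0],"dr":[0,0,0]},{"delta_pos":[-0.4,6,0],"dr":[0,0,0]},{"delta_pos":[-0.4,6,0],"dr":[0,0,0]},{"delta_pos":[-0.3,5,0],"dr":[0,0,0]},{"delta_pos":[-0.2,4,0],"dr":[0,0,0]},{"delta_pos":[-0.1,2,0],"dr":[0,0,0]},{"delta_pos":[0,2,0],"dr":[0,0,0]},{"delta_pos":[0,2,0],"dr":[0,0,0]},{"delta_pos":[0,0,0],"dr":[0,0,0]}]'

```text
time_s: 41.15
position: [0.4963, 0.3144, 0.0537]
tool_rot: [[0.061, -0.998, 0.001], [-0.998, -0.061, -0.002], [0.002, -0.001, -1.0]]
ft_force: [-0.8, -6.2, 7.0]
grip_width: 0.0092
```

Call:
arm_command --steps '[{"delta_pos":[0,2,0],"dr":[0,0,0]},{"delta_pos":[0,0,0],"dr":[0,0,0]}]'

```text
time_s: 41.35
position: [0.4963, 0.3144, 0.0536]
tool_rot: [[0.061, -0.998, 0.0], [-0.998, -0.061, -0.005], [0.005, 0.0, -1.0]]
ft_force: [-0.5, -18.7, 9.8]
grip_width: 0.0093
```

Call:
arm_command --steps '[{"delta_pos":[0,0,0],"dr":[0,0,0]},{"delta_pos":[0,0,0],"dr":[0,0,0]},{"delta_pos":[0,0,0],"dr":[0,0,0]},{"delta_pos":[0,0,10],"dr":[0,0,0]},{"delta_pos":[0,0,25],"dr":[0,0,0]},{"delta_pos":[0,0,40],"dr":[0,0,0]},{"delta_pos":[0,10,40],"dr":[0,0,0]},{"delta_pos":[-20,30,40],"dr":[0,0,0]},{"delta_pos":[-30,40,40],"dr":[0,0,0]},{"delta_pos":[-40,30,40],"dr":[0,0,0]},{"delta_pos":[-40,30,20],"dr":[0,0,0]},{"delta_pos":[-40,30,0],"dr":[0,0,0]},{"delta_pos":[0,0,0],"dr":[0,0,0]},{"delta_pos":[0,0,0],"dr":[0,0,0]}]' --grip 0.45

```text
time_s: 42.75
position: [0.3443, 0.4682, 0.2867]
tool_rot: [[0.063, -0.998, 0.001], [-0.998, -0.063, 0.0], [-0.0, -0.001, -1.0]]
ft_force: [0.6, 0.6, 0.6]
grip_width: 0.0383
```

```bash
python3 - <<'E'
from m import *
o=env.observe(); print(o['time_s'],np.round(o['position'],4),np.round(o['ft_force'],1))
t=cap('top','top9.png'); s=cap('side','side9.png')
h=cv2.cvtColor(t,cv2.COLOR_BGR2HSV); m=cv2.inRange(h,(18,120,100),(35,255,255)); m[:180]=0;m[240:]=0;m[:,:150]=0;m[:,250:]=0
print('handle',world('top',m>0,.064).mean(0).round(4),'exp out',st(0,330,0).round(0))
A=cv2.resize(t[165:235,180:330],(750,350),interpolation=2); B=cv2.resize(s[150:300,190:330],(233,250),interpolation=2); D=cv2.resize(s[190:275,220:320],(294,250),interpolation=2)
C=np.zeros((600,750,3),np.uint8); C[:350]=A; C[350:,:233]=B; C[350:,240:534]=D; cv2.imwrite('pics/c13.png',C)
E
```

```text
42.75 [0.3443 0.4682 0.2867] [0.6 0.6 0.6]
handle [0.4972 0.3142] exp out [495. 314.   0.]
```

View pics/c13.png

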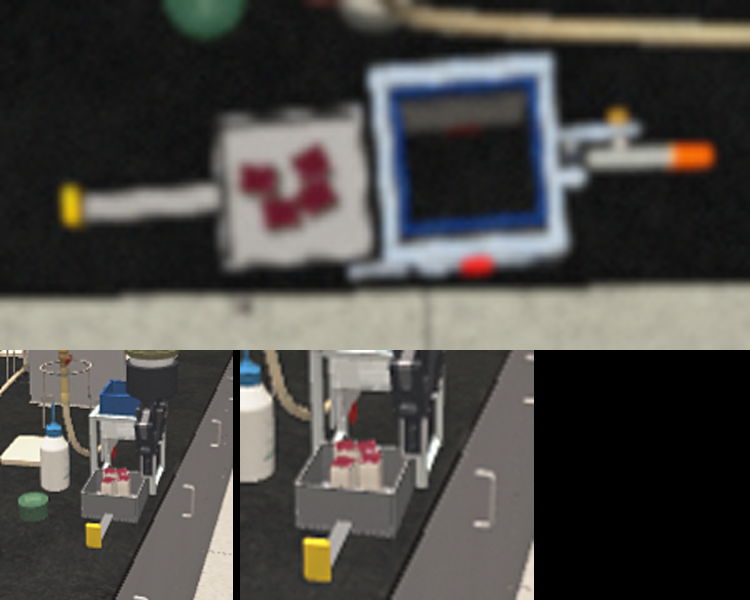

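The tray is at its stop, with the handle at (0.497, 0.314) against about (0.495, 0.314) expected. Four cartons stand in it, the floor hangs open, the brace is out (orange at crop px (690,155)), and the bottle and tin stand undisturbed. Handing in.

```bash
python3 -c "
from rig import env
env.close_job(); print(env.observe()['time_s'])"
```

```text
the job is handed in; nothing more can be done
the job is handed in; nothing more can be done
```

I finished the whole sequence in about 43 s of the 210 s allowed and handed the job in; no verdict is reported.

- **Brace:** I swung it to its end stop. Its tip lies where 2.2 rad predicts in both views, and it was still out in the last picture.
- **Cartons:** I found four and no fifth, and loaded all four into the bin as two stacks of two. The green look-alike was left alone.
- **Latch and floor:** I pushed the latch until it hit its stop (about 34 N on the hand). The floor's free edge appeared where about 1.45 rad predicts, and all four cartons fell into the tray, standing on end.
- **Tray:** I drew it 145 mm to its stop. The last pictures show the handle at (0.497, 0.314), about 2 mm from where it should be, with the four cartons upright inside.
- **Bystanders and hand:** The wash bottle and tin looked undisturbed. I never moved near the dropper but did not re-measure it at the end. The hand finished clear, with no load on it.

**Unexpected contact:** While placing the first carton, a finger pressed on the bin rim with about 28 N, before I opened it. The carton still landed flat, and I released the others from higher up. No check failed or disagreed.

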